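Nest the sorting pans and lock them with the keeper

TASK

Put the sorting pans away: slide the small brass pan back-first through the open front of the steel pan and slide the steel pan back-first into the green pan screwed to the bench, in whichever order you like, so that each is fully home against the back of the next larger one. Slide them on the bench, do not lift them. Then swing the red-knobbed keeper lever all the way down, so that its hook drops inside the brass pan's back wall and locks the nest; leave the wooden slicker, the beeswax, the two tins and the jar where they are.

Things in the scene. Friction and masses are not known exactly. Their poses are not given: they have to be found in the camera images.
- small_pan: small brass sorting pan, loose, 80 long (x) x 82 wide (y) x 38 high mm, sheet 2.5 mm; 0.13 kg. Floor, two side walls (77 mm between them, sloping down to 17 mm high at the front) and a back wall; front open, with a bevelled lip. Origin: centre of the underside; x points from open front to closed back (outer face at +40, inner +37.5 mm). Push it with the fingertips inside, on the back wall
- medium_pan: middle, steel-grey pan, loose, of the same shape: 102 long (x) x 95 wide (y; 99 at the flared front) x 44 high mm, sheet 2.5 mm, 90 wide inside; 0.26 kg. Origin: centre of the underside; x from open front (-51 mm) to closed back (outer face +51, inner +48.5 mm). When the brass pan is fully home in it, that pan's origin is at x = +8.5, z = +2.5 mm in this frame
- pan_dock: largest, green pan, screwed down: 126 long (x) x 108 wide (y; 142 over its tabs) x 50 high mm, 102 wide inside, mouth flared. Origin: centre of its underside; x from open front (-63 mm) to back (inner face +60 mm). Steel pan fully home: its origin at x = +9, z = +3 mm in this frame. A plate behind, out to x = +181 mm, carries the keeper's head: two uprights 74 mm high, 23 mm wide overall
- keeper (a joint): hinge of the keeper lever, rad: 0 = fully down, level, pointing to the green pan's open front (-x); 1.57 = upright; 1.9 = leaning back on its stop. Stiff: stays where it is left, about 1 N at the knob moves it. 90 mm from the pivot a 9 mm thick hook reaches 34 mm below the bar; it goes down just in front of the brass pan's back wall, unless the pans are over about 5 mm from home
- keeper_knob (a point): centre of the lever's red ball knob, 24 mm diameter, at the lever's end, 128 mm from the pivot; the lever is a flat bar 12 mm wide, 7 mm thick
- keeper_pivot (a point): pivot of the keeper lever, 64 mm above the bench, 138 mm behind the green pan's origin along its x; the hinge axis is the green pan's y
- rivet_tin: red hinged tin, shut, 116x170x46 mm; a bystander; origin under its centre
- glue_tin: green glue tin with black lid, 76 mm across, 105 high; a bystander; origin under its centre
- screw_jar: small jar with steel lid, 58 mm across, 66 high; a bystander; origin under its centre
- edge_slicker: turned wooden edge slicker, 105 mm long; a bystander; origin under its centre
- beeswax: puck of beeswax, 55 mm across, 21 high; a bystander; origin under its centre

How it is judged:
By the outcome, as a careful person would: the job done as asked, in the order asked, and still so for the second after the job is handed in, with the robot touching nothing.
It also fails if it takes over 61 s, if anything falls off the work surface, if the arm or the gripper's body presses on something with over 40 N, if the wrist force passes 120 N, or if a joint passes its speed limit or range.

ROBOT

A 7-joint arm with a two-finger parallel gripper is mounted at the origin on the work surface; the furniture and walls round the work are solid. World frame = base frame: x ahead of the robot, y to its left, z up, the work surface at z = 0. Lengths are in m, angles in rad, forces in N, time in s.
With the tool pointing down it reaches from about 0.4 to 0.925 m from the base axis. Payload 4.1 kg.
Tool frame: the origin (TCP) lies on the centre line of the jaws, within the pads' length; the fingertips stand arm.tip_reach ahead of it and the grasp point (between the pads) lies 8 mm behind it (arm.tip_reach is the distance from the TCP to the fingertips, in m); z points along the fingers, y is the line along which they close (so a half turn about z gives the same grasp; the last joint's range is limited). The gripper opens to 85 mm and grips with 20 to 120 N. Pads are 22 mm wide; open, the fingers measure 114 mm over their backs; the gripper's body (76 mm by 85 mm) begins 54 mm behind the grasp point. The pads swing forward as they close: fully open they stand 13 mm farther back than shut.
Start: joints at [-1.421, 0.398, 0.045, 1.537, -0.019, 1.207, -0.051], TCP at [0.16, 0.63, 0.219] pointing down, gripper open.
Joint ranges: [-2.82, 2.82], [-0.49, 2.23], [-1.37, 1.46], [0, 2.46], [-1.36, 4.5], [0.23, 2], [-2.94, 2.94]. Speed limits (rad/s): [2.57, 2.57, 3.14, 3.14, 3.14, 3.14, 3.14].

INTERFACE

Orientations are given as a unit quaternion [w, x, y, z].
In Python, from rig import arm, vision gives the robot as it stands. The module is installed in compiled form; this text tells all that it offers.
- The arm moves only by the shell command python3 -m pendant 'ROWS' [OPENING] [FORCE]. ROWS is a JSON object of lists of equal length, an entry for each row: "linear": the shift along the world's x, y, z in cm, a list of three; "turn": the turn, a rotation vector about the world's x, y, z in rad, a list of three. In form: {"linear": [[dx, dy, dz], ...], "turn": [[wx, wy, wz], ...]}. A call has exactly 5 rows; each row is the pose to reach, as a shift and turn from the pose commanded when the call began; what a row does not reach only later rows make up. A row lasts 1/10 s, in which the tool goes at most 50 mm and 8.59 degrees, less where a joint would pass 70% of its speed; a pose out of reach is approached as far as the arm can. A call with a gripper value outside its range is refused whole. OPENING is the opening, from -1 (shut) to 1 (fully open), set as the call begins (- or left out, the last holds). The fingers move at their own pace and stop on an object; FORCE is the grip in N (left out, the last holds). Time passes only in rows, so rows that repeat a pose let the fingers close, or fill a call up. It gives the time, the measured TCP pose, the force, the opening and the grip force at its end, in the units of the state.
- arm.get_state(): the state, without advancing time (a new reading comes with each control period).
- vision.grab_frame(name): name is "scene" or "side" or "wrist"; returns the picture (420x560x3 uint8, red, green, blue); there is no depth.
- vision.camera_info(name): a dict with "fov_y" (degrees; the focal length in pixels is half the picture's height over the tangent of half this angle, whatever the lens; pixels are square), "cx", "cy" (the principal point, pixels), "pose" (4x4, takes a point from camera to world coordinates). Camera axes: x right, y down, z forward; pixel columns grow to the right and rows downward; lengths in m; the calibration is good to about 2 mm. A picture is of the moment at which its call begins: read the wrist's pose just before it. camera_info takes no time and is no camera call; for the wrist camera it gives the pose at the moment of the call.
- arm.sign_off(): hands the job in; it is judged then, once.
The state is a dict: "t": time; "joint_positions": joint angles; "qvel": joint speeds; "tau": joint torques, N m; "tool_pos": TCP position; "tool_rot": TCP orientation; "wrist_force": force on the tool from outside, world axes, zero at the start; "wrist_torque": the same for the moment, N m; "grip_width": finger opening in m; "gripper_force": force on a finger pad.
Only numpy, scipy, OpenCV 4.12 (cv2) and the standard library are available. Lean on these libraries where they do the work, as an engineer would, in place of code of your own. Each camera call takes 0.05 s, during which the arm holds its last target. There are 200 camera calls.

## Working session

There is one attempt and no reset: what is moved stays moved. The work goes in short steps, Python scripts to look and compute and a shell command to move; the robot and the scene stay as the last step left them, time stands still between calls to the robot, and variables do not carry over. Pictures are saved under pics/ and viewed, at most 10 in all, crops included, and the job is handed in when it is done.

```bash
mkdir -p pics
python3 - <<'E'
from rig import arm, vision
import cv2,numpy as np
s=arm.get_state(); print(s['t'],s['tool_pos'],s['tool_rot'],s['grip_width'],arm.tip_reach)
for n in ('scene','side'):
    i=vision.camera_info(n); print(n,i['fov_y'],i['cx'],i['cy'],np.round(i['pose'],3).tolist(), [k for k in i])
    f=vision.grab_frame(n); cv2.imwrite(f'pics/{n}0.png',cv2.resize(f[:,:,::-1],(800,600),interpolation=cv2.INTER_CUBIC))
E
```

```text
0.0 [0.15985648 0.62933643 0.21824854] [-5.77894433e-05  1.24005389e-01  9.92281035e-01 -1.00383918e-03] 0.08533684077209788 0.011
scene 46.554723895409886 279.99021555045937 200.420118192797 [[0.812, -0.38, 0.442, -0.111], [-0.583, -0.517, 0.627, -0.739], [-0.01, -0.767, -0.642, 0.827], [0.0, 0.0, 0.0, 1.0]] ['fov_y', 'cx', 'cy', 'pose']
side 47.16319562246682 277.0039641889407 214.6011781827646 [[0.914, -0.196, 0.356, -0.01], [-0.406, -0.472, 0.782, -0.955], [0.015, -0.859, -0.511, 0.711], [0.0, 0.0, 0.0, 1.0]] ['fov_y', 'cx', 'cy', 'pose']
```

View pics/scene0.png

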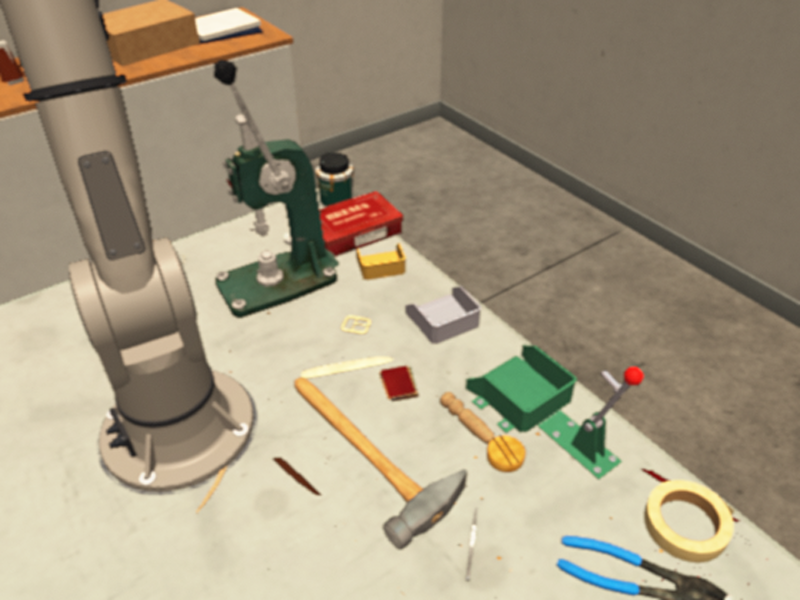

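View pics/side0.png

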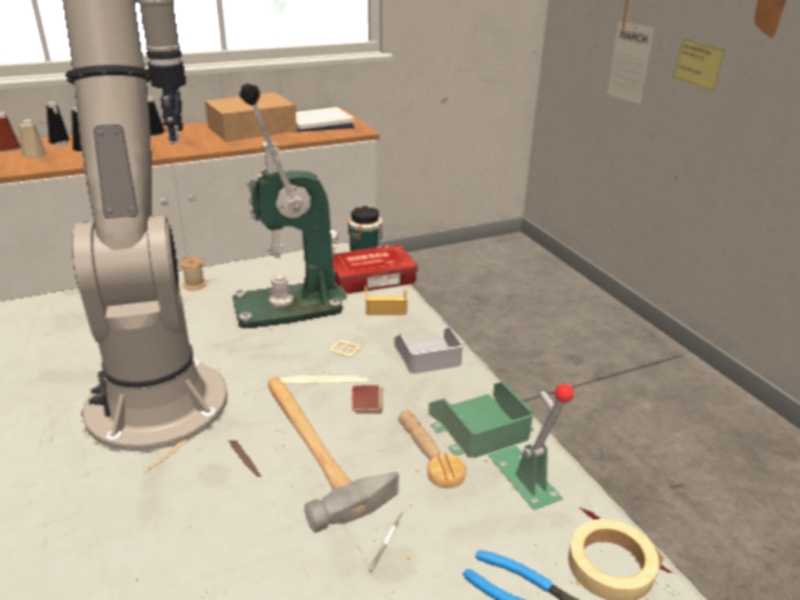

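```bash
cat > h.py <<'E'
from rig import arm, vision
import cv2,numpy as np
from scipy.spatial.transform import Rotation as R
def ray(i,u,v,z):
    f=210/np.tan(np.radians(i['fov_y'])/2); P=np.array(i['pose'])
    d=P[:3,:3]@np.array([(u-i['cx'])/f,(v-i['cy'])/f,1]); o=P[:3,3]
    return o+d*(z-o[2])/d[2]
def proj(i,p):
    f=210/np.tan(np.radians(i['fov_y'])/2); P=np.array(i['pose'])
    c=P[:3,:3].T@(np.asarray(p)-P[:3,3]); return np.array([i['cx']+f*c[0]/c[2],i['cy']+f*c[1]/c[2]])
E
python3 - <<'E'
from h import *
for n,pts in {'scene':[('brass',384,270,.01),('med bl',433,340,0),('med br',480,320,0),('dock bl',525,427,0),('dock br',573,385,.0),('knob',633,376,.13),('plate end',605,475,0),('wax',505,455,.01)],
 'side':[('brass bl',366,314,0),('brass br',407,314,0),('med bl',412,371,0),('med br',461,362,0),('dock bl',470,453,0),('dock br',530,438,0),('knob',564,393,.13),('plate end',545,505,0),('redtin',388,288,0)]}.items():
    i=vision.camera_info(n)
    for p in pts: print(n,p[0],np.round(ray(i,p[1]*.7,p[2]*.7,p[3]),3))
i=vision.camera_info('wrist'); print(i['fov_y'],i['cx'],i['cy'],np.round(i['pose'],3).tolist())
E
```

```text
scene brass [0.456 0.116 0.01 ]
scene med bl [ 0.422 -0.079  0.   ]
scene med br [ 0.518 -0.088  0.   ]
scene dock bl [ 0.419 -0.306 -0.   ]
scene dock br [ 0.537 -0.29   0.   ]
scene knob [ 0.512 -0.396  0.13 ]
scene plate end [ 0.45  -0.433  0.   ]
scene wax [ 0.355 -0.331  0.01 ]
side brass bl [0.419 0.131 0.   ]
side brass br [0.494 0.1   0.   ]
side med bl [ 0.422 -0.078  0.   ]
side med br [ 0.514 -0.087  0.   ]
side dock bl [ 0.414 -0.299  0.   ]
side dock br [ 0.516 -0.306  0.   ]
side knob [ 0.514 -0.365  0.13 ]
side plate end [ 0.458 -0.43   0.   ]
side redtin [0.501 0.212 0.   ]
62.14996378597333 279.9493011310893 205.3594960498491 [[0.247, 0.924, 0.293, 0.086], [0.969, -0.235, -0.076, 0.649], [-0.002, 0.303, -0.953, 0.374], [0.0, 0.0, 0.0, 1.0]]
```

Run:
```python
from h import *
ii={n:vision.camera_info(n) for n in('scene','side')}
def tri(a,b):
    A=[];B=[]
    for n,p in(('scene',a),('side',b)):
        i=ii[n];o=np.array(i['pose'])[:3,3];d=ray(i,p[0]*.7,p[1]*.7,0)-o;d/=np.linalg.norm(d);M=np.eye(3)-np.outer(d,d);A.append(M);B.append(M@o)
    return np.linalg.lstsq(np.vstack(A),np.hstack(B),rcond=None)[0]
for k,a,b in [('ball',(225,72),(250,94)),('presstop',(295,143),(310,175)),('pivot',(275,177),(293,201)),('basefl',(240,312),(240,323)),('basefr',(338,278),(343,309)),('basebl',(218,276),(236,291)),('glue',(334,160),(365,213)),('knob',(633,376),(564,393))]: print(k,tri(a,b).round(3))
```

```text
ball [0.234 0.164 0.437]
presstop [0.336 0.184 0.283]
pivot [0.301 0.195 0.231]
basefl [0.174 0.141 0.034]
basefr [0.375 0.146 0.012]
basebl [0.189 0.255 0.035]
glue [0.519 0.385 0.1  ]
knob [ 0.461 -0.425  0.188]
```

```bash
python3 -m pendant '{"linear":[[3.5,-1.5,2],[7,-3,4],[10.5,-4.5,6],[14,-6,8],[17.5,-7.5,10]],"turn":[[0,0,-0.1],[0,0,-0.2],[0,0,-0.3],[0,0,-0.4],[0,0,-0.5]]}'
python3 -m pendant '{"linear":[[2.8,-3.2,0],[5.6,-6.4,0],[8.4,-9.6,0],[11.2,-12.8,0],[14,-16,0]],"turn":[[0,0,-0.1],[0,0,-0.2],[0,0,-0.3],[0,0,-0.4],[0,0,-0.5]]}'
python3 -m pendant '{"linear":[[0,-4.5,0],[0,-9,0],[0,-13.5,0],[0,-18,0],[0,-22.5,0]],"turn":[[0,0,-0.07],[0,0,-0.14],[0,0,-0.21],[0,0,-0.28],[0,0,-0.32]]}' 0
python3 -m pendant '{"linear":[[0,-4.0,0],[0,-7,0],[0,-9,0],[0,-9,0],[0,-9,0]],"turn":[[0,0,0],[0,0,0],[0,0,0],[0,0,0],[0,0,0]]}'
python3 - <<'E'
from h import *
import pickle
s=arm.get_state(); print(s['t'],s['tool_pos'],R.from_quat(np.roll(s['tool_rot'],-1)).as_matrix().round(3).tolist(),s['joint_positions'],s['grip_width'],s['wrist_force'])
i=vision.camera_info('wrist'); f=vision.grab_frame('wrist'); pickle.dump((i,f),open('w1.pkl','wb'))
cv2.imwrite('pics/w1.png',cv2.resize(f[:,:,::-1],(800,600),interpolation=cv2.INTER_CUBIC))
E
```

```text
t: 0.6
tool_pos: [0.3361, 0.554, 0.3197]
tool_rot: [-0.0, 0.368, 0.93, -0.0]
wrist_force: [0.5, 1.3, 0.7]
grip_width: 0.0854
gripper_force: 0.0
t: 1.1
tool_pos: [0.4757, 0.3934, 0.3189]
tool_rot: [-0.0, 0.586, 0.81, -0.0]
wrist_force: [0.7, 0.7, 0.9]
grip_width: 0.0853
gripper_force: 0.0
t: 1.6
tool_pos: [0.4745, 0.168, 0.3189]
tool_rot: [-0.0, 0.707, 0.707, -0.0]
wrist_force: [0.5, -0.4, 0.4]
grip_width: 0.0426
gripper_force: 0.0
t: 2.1
tool_pos: [0.4748, 0.0806, 0.3192]
tool_rot: [-0.0, 0.706, 0.708, 0.0]
wrist_force: [-0.2, 0.9, 0.3]
grip_width: 0.0426
gripper_force: 0.0
2.1 [0.47482332 0.08058363 0.31917259] [[-0.002, 1.0, -0.0], [1.0, 0.002, 0.001], [0.001, -0.0, -1.0]] [-0.83597249  0.02223242  0.59471733  1.78631052 -0.01369596  1.33694685
 -0.23632004] 0.04255867036282408 [-0.20998074  0.87497795  0.27827306]
```

View pics/w1.png

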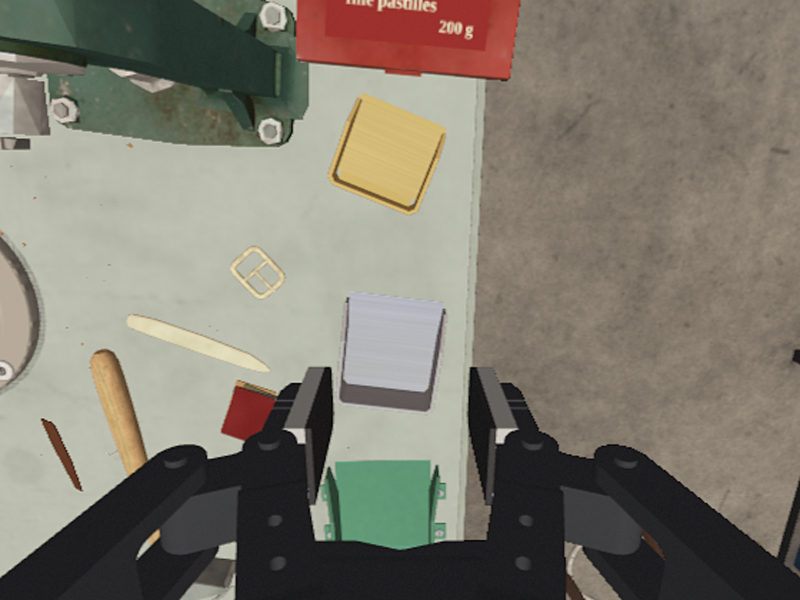

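Run:
```python
from h import *
import pickle
i,f=pickle.load(open('w1.pkl','rb'))
a=cv2.resize(f[60:155,225:320,::-1],(400,400),interpolation=cv2.INTER_CUBIC);b=cv2.resize(f[200:295,230:325,::-1],(400,400),interpolation=cv2.INTER_CUBIC)
cv2.imwrite('pics/w1c.png',np.hstack([a,b]))
```

```text
(no output)
```

View pics/w1c.png

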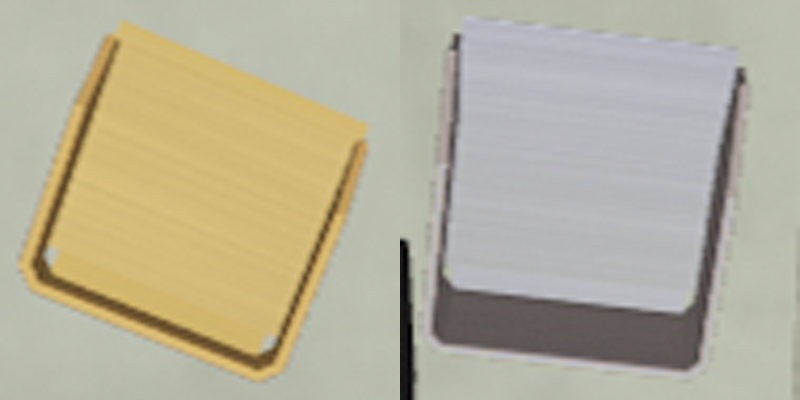

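Run:
```python
from h import *
import pickle
i,f=pickle.load(open('w1.pkl','rb')); k=95/400
def w(p,o,z): return ray(i,p[0]*k+o[0]-.5+k/2,p[1]*k+o[1]-.5+k/2,z)
for n,o,fl,fr,bl,br,L,H in [('brass',(225,60),(122,20),(367,127),(12.5,279),(275.5,385),.08,.038),('med',(230,200),(65,18),(338,50),(30,345),(302,375),.102,.044)]:
    F=[w(fl,o,.002),w(fr,o,.002)];B=[w(bl,o,H),w(br,o,H)]
    for e in(F,B): d=e[1]-e[0]; print(n,'ctr',((e[0]+e[1])/2).round(4),'w',np.linalg.norm(d).round(4),'edge ang deg',np.degrees(np.arctan2(d[1],d[0])).round(1))
    c=(B[0]+B[1])/2-(F[0]+F[1])/2; print(' len',np.linalg.norm(c[:2]).round(4),'x-dir deg',np.degrees(np.arctan2(c[1],c[0])).round(1))
# dock front inside floor corners in w1.png (800 scale): floor left/right at row 462
for p in[(337,462),(430,461)]: print('dock front floor',ray(i,p[0]*.7,p[1]*.7,.003).round(4))
for p in[(318,540),(442,530)]: print('tabs?',ray(i,p[0]*.7,p[1]*.7,.003).round(4))
```

```text
brass ctr [0.4801 0.1796 0.002 ] w 0.0802 edge ang deg -22.2
brass ctr [0.4506 0.1065 0.038 ] w 0.0828 edge ang deg -21.8
 len 0.0789 x-dir deg -112.0
med ctr [0.4731 0.0048 0.002 ] w 0.0931 edge ang deg -7.0
med ctr [ 0.4615 -0.0953  0.044 ] w 0.0908 edge ang deg -7.1
 len 0.1008 x-dir deg -96.6
dock front floor [ 0.4067 -0.1883  0.003 ]
dock front floor [ 0.5101 -0.1868  0.003 ]
tabs? [ 0.3803 -0.2963  0.003 ]
tabs? [ 0.526  -0.2816  0.003 ]
```

```bash
python3 -m pendant '{"linear":[[-0.2,-4.6,0],[-0.4,-9.2,0],[-0.8,-13.8,0],[-1.2,-18.4,0],[-1.2,-23,0]],"turn":[[0,0,0],[0,0,0],[0,0,0],[0,0,0],[0,0,0]]}' 
python3 -m pendant '{"linear":[[0,0,0],[0,0,0],[0,0,0],[0,0,0],[0,0,0]],"turn":[[0,0,0],[0,0,0],[0,0,0],[0,0,0],[0,0,0]]}'
python3 - <<'E'
from h import *
import pickle
i=vision.camera_info('wrist'); f=vision.grab_frame('wrist'); pickle.dump((i,f),open('w2.pkl','wb'))
cv2.imwrite('pics/w2.png',cv2.resize(f[120:420,80:480,::-1],(800,600),interpolation=cv2.INTER_CUBIC))
E
```

```text
t: 2.65
tool_pos: [0.4632, -0.1498, 0.3194]
tool_rot: [-0.0, 0.705, 0.709, 0.001]
wrist_force: [1.3, 0.2, 0.0]
grip_width: 0.0426
gripper_force: 0.0
t: 3.15
tool_pos: [0.4634, -0.1485, 0.3192]
tool_rot: [-0.0, 0.705, 0.709, -0.0]
wrist_force: [-0.1, -0.3, 0.3]
grip_width: 0.0428
gripper_force: 0.0
```

View pics/w2.png

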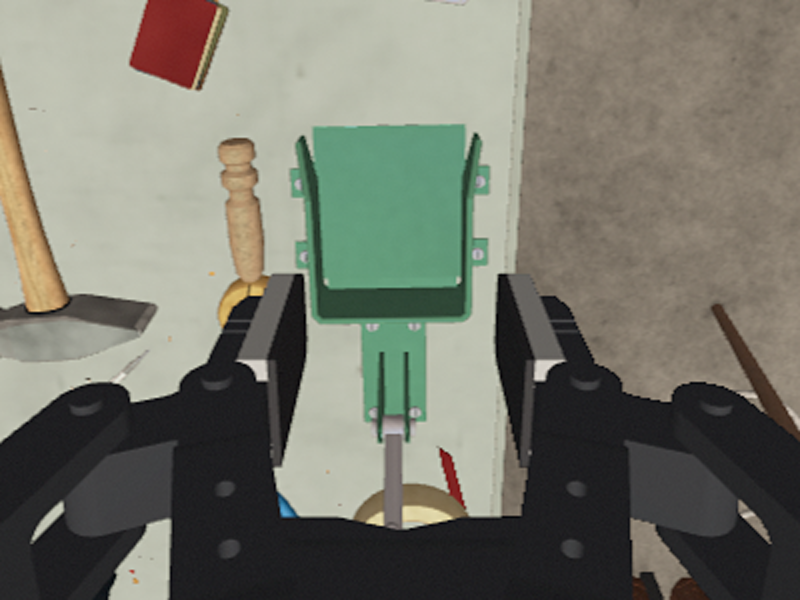

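Run:
```python
from h import *
import pickle
i,f=pickle.load(open('w2.pkl','rb'))
w=lambda p,z: ray(i,p[0]/2+80-.25,p[1]/2+120-.25,z)
for n,a,b,z in [('front',(313,128),(465,124),.002),('backtop',(313,321),(472,320),.05),('plateend',(361,421),(426,421),.003),('bar',(386,520),(402,520),.18),('tabs',(291,185),(489,180),.003),('tabs2',(297,254),(487,250),.003)]:
    A,B=w(a,z),w(b,z);d=B-A;print(n,((A+B)/2).round(4),'w',np.linalg.norm(d).round(4),np.degrees(np.arctan2(d[1],d[0])).round(2))
```

```text
front [ 0.4572 -0.1879  0.002 ] w 0.106 1.8
backtop [ 0.4603 -0.3131  0.05  ] w 0.109 0.65
plateend [ 0.4607 -0.4305  0.003 ] w 0.0521 0.24
bar [ 0.4625 -0.3572  0.18  ] w 0.0084 0.24
tabs [ 0.4578 -0.2291  0.003 ] w 0.1413 1.77
tabs2 [ 0.4593 -0.2831  0.003 ] w 0.14 1.56
```

```bash
python3 -m pendant '{"linear":[[0,1.5,-4.5],[0,3,-9],[0,4.5,-13.5],[0,6,-18],[0,7.4,-22]],"turn":[[0,0,-0.03],[0,0,-0.06],[0,0,-0.09],[0,0,-0.117],[0,0,-0.117]]}' 
python3 -m pendant '{"linear":[[0,0,-2.5],[0,0,-5],[0,0,-7],[0,0,-7.8],[0,0,-7.8]],"turn":[[0,0,0],[0,0,0],[0,0,0],[0,0,0],[0,0,0]]}'
python3 - <<'E'
from h import *
i=vision.camera_info('wrist'); f=vision.grab_frame('wrist')
cv2.imwrite('pics/w3.png',f[:,:,::-1])
E
```

```text
t: 3.7
tool_pos: [0.4626, -0.0745, 0.0975]
tool_rot: [-0.0, 0.746, 0.666, 0.0]
wrist_force: [0.3, 1.2, -0.2]
grip_width: 0.0429
gripper_force: 0.0
t: 4.2
tool_pos: [0.4624, -0.0756, 0.0207]
tool_rot: [-0.001, 0.746, 0.666, -0.001]
wrist_force: [0.0, -1.3, 0.9]
grip_width: 0.0428
gripper_force: 0.0
```

View pics/w3.png

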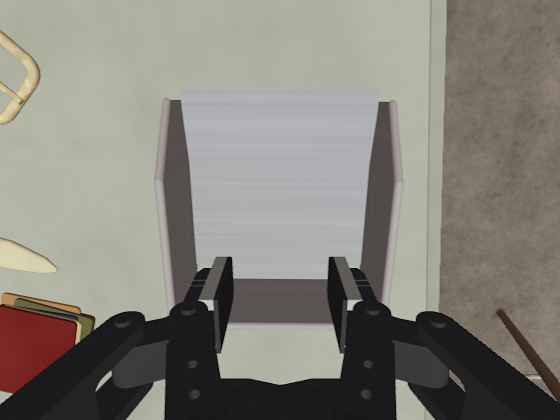

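```bash
python3 -m pendant '{"linear":[[0,-0.8,0],[-0.1,-1.6,0],[-0.15,-2.5,0],[-0.2,-3.5,0],[-0.25,-4.5,0]],"turn":[[0,0,0],[0,0,0.015],[0,0,0.035],[0,0,0.055],[0,0,0.075]]}' 
python3 -m pendant '{"linear":[[-0.05,-1,0],[-0.1,-2,0],[-0.15,-3,0],[-0.17,-3.8,0],[-0.17,-4.2,0]],"turn":[[0,0,0.02],[0,0,0.04],[0,0,0.058],[0,0,0.058],[0,0,0.058]]}'
python3 - <<'E'
from h import *
import pickle
i=vision.camera_info('wrist'); f=vision.grab_frame('wrist'); pickle.dump((i,f),open('w4.pkl','wb'))
print(arm.get_state()['tool_pos'],R.from_quat(np.roll(arm.get_state()['tool_rot'],-1)).as_matrix()[:2,0])
cv2.imwrite('pics/w4.png',cv2.resize(f[:,:,::-1],(800,600),interpolation=cv2.INTER_CUBIC))
E
```

```text
t: 4.75
tool_pos: [0.4611, -0.1217, 0.0222]
tool_rot: [0.0, 0.721, 0.693, 0.001]
wrist_force: [0.0, 2.3, 1.0]
grip_width: 0.0427
gripper_force: 0.8
t: 5.25
tool_pos: [0.4591, -0.1641, 0.022]
tool_rot: [0.0, 0.701, 0.713, 0.0]
wrist_force: [-0.2, 1.7, 0.2]
grip_width: 0.0425
gripper_force: 0.8
[ 0.45901031 -0.16442165  0.02188366] [-0.01629992  0.99986701]
```

View pics/w4.png

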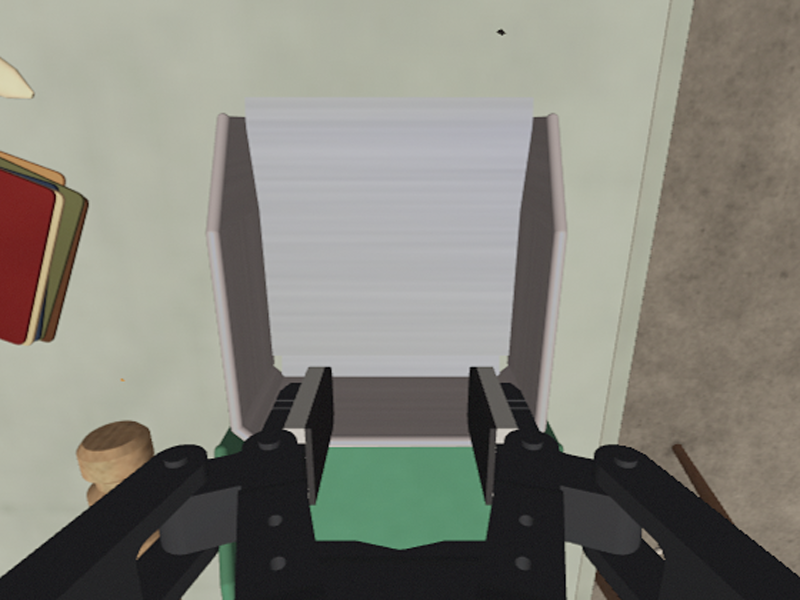

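Run:
```python
from h import *
import pickle
i,f=pickle.load(open('w4.pkl','rb'))
w=lambda p,z: ray(i,p[0]*.7,p[1]*.7,z)
for n,a,b,z in [('front',(247,98),(532,98),.002),('backtop',(234,440),(550,443),.044),('shoulder',(207,232),(567,232),.044),('dockmouthtop',(228,432),(553,428),.03)]:
    A,B=w(a,z),w(b,z);d=B-A;print(n,((A+B)/2).round(4),'w',np.linalg.norm(d).round(4),np.degrees(np.arctan2(d[1],d[0])).round(2),A.round(4),B.round(4))
```

```text
front [ 0.4557 -0.0749  0.002 ] w 0.0935 0.91 [ 0.409  -0.0757  0.002 ] [ 0.5025 -0.0742  0.002 ]
backtop [ 0.4583 -0.177   0.044 ] w 0.0979 0.21 [ 0.4093 -0.1772  0.044 ] [ 0.5073 -0.1768  0.044 ]
shoulder [ 0.4562 -0.1115  0.044 ] w 0.0972 0.89 [ 0.4076 -0.1122  0.044 ] [ 0.5048 -0.1107  0.044 ]
dockmouthtop [ 0.4576 -0.182   0.03  ] w 0.1104 1.65 [ 0.4024 -0.1836  0.03  ] [ 0.5128 -0.1804  0.03  ]
```

```bash
python3 -m pendant '{"linear":[[0.01,-1,0],[0.03,-2,0],[0.04,-3,0],[0.06,-4,0],[0.07,-5,0]],"turn":[[0,0,0],[0,0,0],[0,0,0],[0,0,0],[0,0,0]]}' 
python3 -m pendant '{"linear":[[0.01,-1,0],[0.03,-2,0],[0.04,-3,0],[0.06,-4,0],[0.07,-5,0]],"turn":[[0,0,0],[0,0,0],[0,0,0],[0,0,0],[0,0,0]]}' 
python3 -m pendant '{"linear":[[0.01,-0.8,0],[0.03,-1.6,0],[0.04,-2.3,0],[0.05,-2.8,0],[0.05,-3,0]],"turn":[[0,0,0],[0,0,0],[0,0,0],[0,0,0],[0,0,0]]}'
```

```text
t: 5.8
tool_pos: [0.4594, -0.2142, 0.0213]
tool_rot: [0.0, 0.701, 0.713, -0.0]
wrist_force: [-0.1, 0.9, -0.2]
grip_width: 0.0422
gripper_force: 0.7
t: 6.3
tool_pos: [0.4601, -0.2638, 0.0213]
tool_rot: [-0.0, 0.701, 0.713, -0.0]
wrist_force: [0.1, 1.4, 1.0]
grip_width: 0.0429
gripper_force: 0.8
t: 6.8
tool_pos: [0.4607, -0.2936, 0.0214]
tool_rot: [0.0, 0.701, 0.713, -0.0]
wrist_force: [0.5, 1.2, 0.7]
grip_width: 0.0429
gripper_force: 0.7
```

```bash
python3 -m pendant '{"linear":[[0,-0.2,0],[0,-0.4,0],[0,-0.5,0],[0,-0.6,0],[0,-0.7,0]],"turn":[[0,0,0],[0,0,0],[0,0,0],[0,0,0],[0,0,0]]}'
```

```text
t: 7.3
tool_pos: [0.4607, -0.296, 0.0211]
tool_rot: [-0.003, 0.7, 0.714, 0.002]
wrist_force: [-1.1, 10.7, 6.7]
grip_width: 0.043
gripper_force: 5.7
```

```bash
python3 -m pendant '{"linear":[[0,1.2,0.5],[0,2,4.5],[0,3,9],[0,7,11],[0,11.5,12]],"turn":[[0,0,0],[0,0,0],[0,0,0],[0,0,-0.06],[0,0,-0.12]]}' -0.4
python3 -m pendant '{"linear":[[0,4.5,0],[0,9,0],[0,13.5,0],[0,18,0],[0,22.5,0]],"turn":[[0,0,-0.05],[0,0,-0.1],[0,0,-0.15],[0,0,-0.2],[0,0,-0.25]]}'
python3 -m pendant '{"linear":[[-0.1,4,0],[-0.2,7,0],[-0.4,8.6,0],[-0.4,8.6,0],[-0.4,8.6,0]],"turn":[[0,0,-0.03],[0,0,-0.03],[0,0,-0.03],[0,0,-0.03],[0,0,-0.03]]}'
python3 - <<'E'
from h import *
s=arm.get_state();print(s['joint_positions'].round(3),s['tool_pos'],R.from_quat(np.roll(s['tool_rot'],-1)).as_matrix()[:2,0])
f=vision.grab_frame('scene'); g=vision.grab_frame('wrist')
cv2.imwrite('pics/s5.png',np.hstack([cv2.resize(f[:,:,::-1],(400,300)),cv2.resize(g[:,:,::-1],(400,300))]))
E
```

```text
t: 7.8
tool_pos: [0.4623, -0.1867, 0.1442]
tool_rot: [0.003, 0.744, 0.668, 0.001]
wrist_force: [-0.0, 0.5, -0.5]
grip_width: 0.0253
gripper_force: 0.0
t: 8.3
tool_pos: [0.4611, 0.0415, 0.1419]
tool_rot: [0.001, 0.821, 0.571, 0.001]
wrist_force: [0.9, 0.2, 0.5]
grip_width: 0.0252
gripper_force: 0.0
t: 8.8
tool_pos: [0.457, 0.1251, 0.1415]
tool_rot: [0.001, 0.829, 0.56, 0.0]
wrist_force: [-0.3, -0.6, 0.1]
grip_width: 0.0253
gripper_force: 0.0
[-0.935  0.198  0.65   2.049 -0.147  0.939 -0.589] [0.45697417 0.125083   0.14146394] [0.37283826 0.9278963 ]
```

View pics/s5.png

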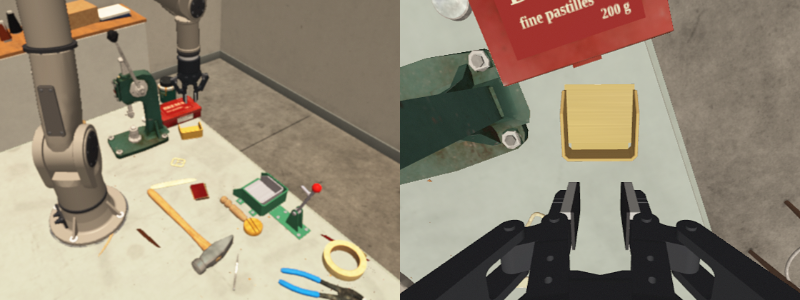

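```bash
python3 -m pendant '{"linear":[[0,0,-2],[0,0,-4],[0,0,-5.5],[0,0,-7],[0,0,-8]],"turn":[[0,0,0],[0,0,0],[0,0,0],[0,0,0],[0,0,0]]}'
python3 -m pendant '{"linear":[[0,0,-1.5],[0,0,-3],[0,0,-4],[0,0,-4],[0,0,-4]],"turn":[[0,0,0],[0,0,0],[0,0,0],[0,0,0],[0,0,0]]}'
```

```text
t: 9.4
tool_pos: [0.4566, 0.1243, 0.0605]
tool_rot: [0.0, 0.829, 0.559, -0.0]
wrist_force: [-0.6, 0.1, -0.1]
grip_width: 0.026
gripper_force: 0.0
t: 9.9
tool_pos: [0.4571, 0.1256, 0.0216]
tool_rot: [0.0, 0.829, 0.56, 0.0]
wrist_force: [-0.1, 0.7, 0.1]
grip_width: 0.0258
gripper_force: 0.0
```

```bash
python3 -m pendant '{"linear":[[-0.2,-0.7,0],[-0.27,-1.2,0],[-0.34,-1.73,0],[-0.37,-2.25,0],[-0.4,-2.75,0]],"turn":[[0,0,0],[0,0,0.04],[0,0,0.08],[0,0,0.12],[0,0,0.16]]}'
python3 -m pendant '{"linear":[[0,-0.6,0],[0.05,-1.22,0],[0.11,-1.83,0],[0.21,-2.43,0],[0.33,-3.04,0]],"turn":[[0,0,0.048],[0,0,0.096],[0,0,0.144],[0,0,0.192],[0,0,0.24]]}'
python3 -m pendant '{"linear":[[0,-0.8,0],[0,-1.6,0],[0,-2.4,0],[0,-3.2,0],[0,-4,0]],"turn":[[0,0,0],[0,0,0],[0,0,0],[0,0,0],[0,0,0]]}'
python3 - <<'E'
from h import *
import pickle
s=arm.get_state();print(s['tool_pos'],R.from_quat(np.roll(s['tool_rot'],-1)).as_matrix()[:2,0])
i=vision.camera_info('wrist'); f=vision.grab_frame('wrist'); pickle.dump((i,f),open('w6.pkl','wb'))
cv2.imwrite('pics/w6.png',cv2.resize(f[:,:,::-1],(800,600),interpolation=cv2.INTER_CUBIC))
E
```

```text
t: 10.4
tool_pos: [0.4531, 0.0982, 0.0221]
tool_rot: [0.0, 0.781, 0.625, 0.001]
wrist_force: [0.1, 0.8, 0.8]
grip_width: 0.0257
gripper_force: 0.3
t: 10.9
tool_pos: [0.4563, 0.0677, 0.022]
tool_rot: [0.0, 0.7, 0.714, 0.001]
wrist_force: [0.1, 0.5, 0.0]
grip_width: 0.0258
gripper_force: 0.3
t: 11.4
tool_pos: [0.456, 0.0274, 0.0214]
tool_rot: [0.0, 0.701, 0.713, 0.0]
wrist_force: [0.1, 0.4, 0.6]
grip_width: 0.026
gripper_force: 0.3
[0.45595286 0.02741906 0.02137011] [-0.01779049  0.99984174]
```

View pics/w6.png

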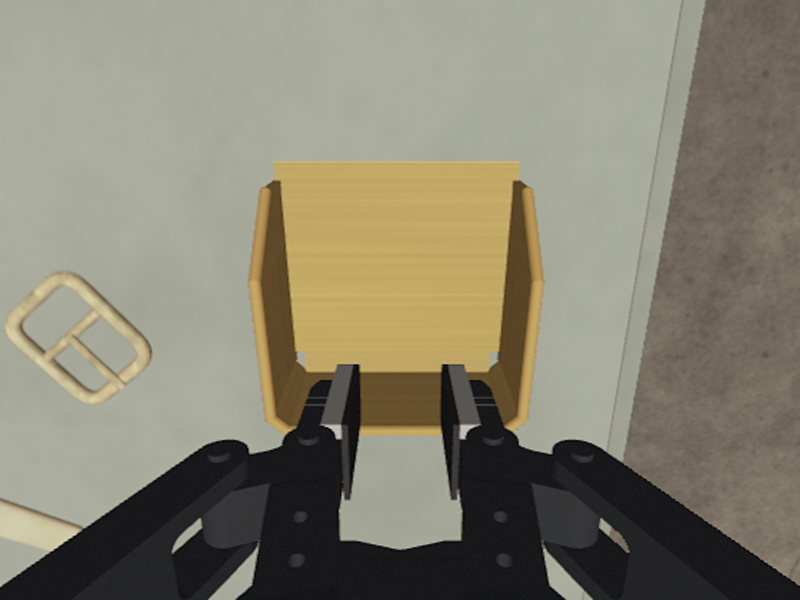

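```bash
python3 -m pendant '{"linear":[[0.02,-1.5,0],[0.04,-3.5,0],[0.06,-5.5,0],[0.08,-7.5,0],[0.1,-9.5,0]],"turn":[[0,0,0],[0,0,0],[0,0,0],[0,0,0],[0,0,0]]}'
python3 -m pendant '{"linear":[[0.02,-2,0],[0.04,-4,0],[0.06,-6,0.1],[0.08,-8,0.2],[0.1,-9.5,0.3]],"turn":[[0,0,0],[0,0,0],[0,0,0],[0,0,0],[0,0,0]]}'
python3 -m pendant '{"linear":[[0.01,-1,0],[0.03,-2,0],[0.04,-3,0],[0.05,-4,0],[0.07,-5,0]],"turn":[[0,0,0],[0,0,0],[0,0,0],[0,0,0],[0,0,0]]}'
python3 - <<'E'
from h import *
import pickle
s=arm.get_state();print(s['tool_pos'])
f=vision.grab_frame('wrist')
cv2.imwrite('pics/w7.png',cv2.resize(f[:,:,::-1],(800,600),interpolation=cv2.INTER_CUBIC))
E
```

```text
t: 11.95
tool_pos: [0.4569, -0.0679, 0.0213]
tool_rot: [0.0, 0.701, 0.713, -0.0]
wrist_force: [0.3, -0.0, 0.4]
grip_width: 0.0255
gripper_force: 0.0
t: 12.45
tool_pos: [0.4578, -0.1636, 0.0244]
tool_rot: [0.0, 0.701, 0.713, -0.0]
wrist_force: [0.6, -0.4, 0.5]
grip_width: 0.0256
gripper_force: 0.0
t: 12.95
tool_pos: [0.4588, -0.2123, 0.0243]
tool_rot: [-0.0, 0.7, 0.714, 0.0]
wrist_force: [-0.2, 0.2, 0.4]
grip_width: 0.0255
gripper_force: 0.0
[ 0.45875695 -0.21231119  0.02426099]
```

View pics/w7.png

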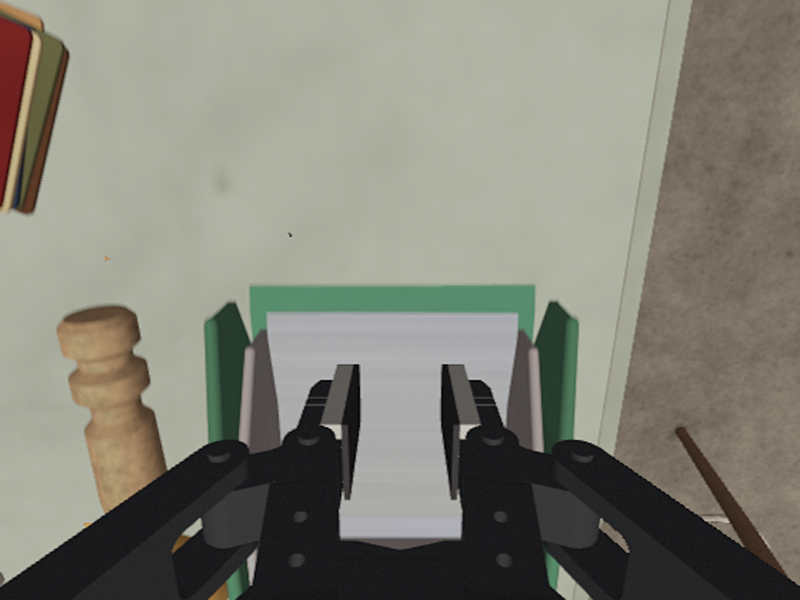

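Run:
```python
from h import *
import pickle
def seg(f):
    h=cv2.cvtColor(f,cv2.COLOR_RGB2HSV); m=cv2.inRange(h,(17,90,70),(28,255,255)); return cv2.connectedComponentsWithStats(m)
i,f=pickle.load(open('w6.pkl','rb')); print('ref hsv',cv2.cvtColor(f,cv2.COLOR_RGB2HSV)[150,278],cv2.cvtColor(f,cv2.COLOR_RGB2HSV)[300,205])
for n in('scene','side'):
    i=vision.camera_info(n);f=vision.grab_frame(n);cv2.imwrite(f'pics/{n}8.png',f[:,:,::-1]); k,l,s,c=seg(f)
    for j in range(1,k):
        if s[j][4]>60: print(n,s[j],c[j].round(0),ray(i,*c[j],.015).round(3))
```

```text
ref hsv [ 22 121 192] [ 18 130 110]
scene [ 64   3  41  20 437] [87. 13.] [0.521 1.76  0.015]
scene [263 185  41  32 777] [285. 202.] [0.456 0.043 0.015]
scene [ 206  264   90   84 1033] [250. 306.] [ 0.202 -0.185  0.015]
scene [310 275  58  56 757] [347. 309.] [ 0.357 -0.309  0.015]
scene [139 327  19  30  84] [149. 340.] [-0.001 -0.138  0.015]
scene [461 342  48  36 181] [488. 354.] [ 0.501 -0.542  0.015]
scene [452 352  57  42 506] [474. 381.] [ 0.435 -0.56   0.015]
side [472  28  35  35 858] [489.  45.] [2.859 1.719 0.015]
side [262 214  37  26 579] [282. 228.] [0.458 0.043 0.015]
side [189 264  54  76 626] [215. 301.] [ 0.202 -0.17   0.015]
side [300 318  26  19 347] [313. 327.] [ 0.36  -0.326  0.015]
side [399 384  59  36 523] [424. 409.] [ 0.443 -0.574  0.015]
```

```bash
python3 -m pendant '{"linear":[[0,0,4.5],[0,0.5,9],[0,3,12.5],[0,6.2,16],[0,9.2,19.5]],"turn":[[0,0,0],[0,0,0],[0,0,0],[0,0,0],[0,0,0]]}'
python3 -m pendant '{"linear":[[0,4,2],[0,8.5,4],[0,13,4.2],[0,17.5,4.2],[0,22,4.2]],"turn":[[0,0,0],[0,0,0],[0,0,0],[0,0,0],[0,0,0]]}'
python3 -m pendant '{"linear":[[0,2.5,0],[0,3,0],[0,3,0],[0,3,0],[0,3,0]],"turn":[[0,0,0],[0,0,0],[0,0,0],[0,0,0],[0,0,0]]}'
python3 - <<'E'
from h import *
import pickle
s=arm.get_state();print(s['tool_pos'])
i=vision.camera_info('wrist');f=vision.grab_frame('wrist'); pickle.dump((i,f),open('w9.pkl','wb'))
h=cv2.cvtColor(f,cv2.COLOR_RGB2HSV); m=cv2.inRange(h,(15,90,50),(28,255,255))
m[:, :150]=0;m[:,400:]=0
k,l,st,c=cv2.connectedComponentsWithStats(m)
j=1+np.argmax(st[1:,4]); print(st[j],c[j]); x,y,w,hh,_=st[j]
for r in range(y-3,y+hh+4,3): print(r,''.join(('.' if l[r,q]!=j else str(min(9,h[r,q,2]//26))) for q in range(x-4,x+w+4,2)))
E
```

```text
t: 13.6
tool_pos: [0.4582, -0.1182, 0.2207]
tool_rot: [-0.0, 0.701, 0.714, 0.0]
wrist_force: [1.0, 0.5, -0.3]
grip_width: 0.0258
gripper_force: 0.0
t: 14.1
tool_pos: [0.458, 0.1025, 0.2617]
tool_rot: [-0.0, 0.7, 0.714, 0.001]
wrist_force: [0.9, -0.4, 0.1]
grip_width: 0.0258
gripper_force: 0.0
t: 14.6
tool_pos: [0.4589, 0.1282, 0.2614]
tool_rot: [0.0, 0.702, 0.712, -0.0]
wrist_force: [0.3, -0.4, 0.6]
grip_width: 0.0259
gripper_force: 0.0
[0.45888621 0.12822982 0.26137398]
[ 240  192   71   73 4919] [275.52673308 227.24557837]
189 ........................................
192 ....88888888888888888888888888888888....
195 ....88888888888888888888888888888888....
198 ...4688888888888888888888888888888874...
201 ...7688888888888888888888888888888877...
204 ...7588888888888888888888888888888877...
207 ...7588888888888888888888888888888877...
210 ...7588888888888888888888888888888877...
213 ...64888888888888888888888888888888767..
216 ..764888888888888888888888888888888667..
219 ..763888888888888888888888888888888767..
222 ..763888888888888888888888888888888767..
225 ..873888888888888888888888888888888678..
228 ..874888888888888888888888888888888678..
231 ..874888888888888888888888888888888678..
234 ..774888888888888888888888888888888678..
237 ..77488888888888888888888888888888867...
240 ..783788888888888888888888888888888577..
243 ...83788888888888888888888888888888577..
246 ...83..888888888888888888888888888..77..
249 ...8345888888888888888888888888887447...
252 ...8344444444444444444444444444444447...
255 ........44444444444444444444444444447...
258 ........44444444444444444444444444447...
261 ........44444444444444444444444444587...
264 ........788888888888888888888...........
267 ........................................
```

Run:
```python
from h import *
import pickle
def rep(i,a,b,c,d):
    for n,p,q,z in(('front',a,b,.002),('back',c,d,.038)):
        A,B=ray(i,*p,z),ray(i,*q,z);e=B-A;print(n,((A+B)/2).round(4),np.linalg.norm(e).round(4),np.degrees(np.arctan2(e[1],e[0])).round(1))
i,f=pickle.load(open('w6.pkl','rb')); s=.7
rep(i,(274*s,162*s),(519*s,161*s),(264*s,434*s),(530*s,434*s))
i,f=pickle.load(open('w9.pkl','rb')); h=cv2.cvtColor(f,cv2.COLOR_RGB2HSV); m=cv2.inRange(h,(15,90,50),(28,255,255)); 
for c in(250,258,266,275,284,292,300): 
    r=np.where(m[185:275,c])[0]+185; print(c,r.min(),r.max(),end=' | ')
r=np.where(m[194,230:330])[0]+230;print('\nfront cols',r.min(),r.max()); r=np.where(m[231,230:330])[0]+230;print('mid cols',r.min(),r.max())
rep(i,(244,191.5),(312,191.5),(241,266),(310,266))
```

```text
front [0.4551 0.0964 0.002 ] 0.0831 1.2
back [0.4567 0.0136 0.038 ] 0.0853 1.0
250 192 254 | 258 192 264 | 266 192 264 | 275 192 264 | 284 192 264 | 292 192 264 | 300 192 263 | 
front cols 243 307
mid cols 240 310
front [0.4586 0.0919 0.002 ] 0.0838 0.8
back [0.4568 0.0086 0.038 ] 0.0833 0.8
```

```bash
python3 -m pendant '{"linear":[[0,-2.5,-4],[-0.1,-5,-8],[-0.2,-7.5,-12],[-0.2,-9.6,-16],[-0.2,-9.6,-18.5]],"turn":[[0,0,0],[0,0,0],[0,0,0],[0,0,0],[0,0,0]]}'
python3 -m pendant '{"linear":[[0,0,-2],[0,0,-4],[0,0,-5],[0,0,-5.9],[0,0,-5.9]],"turn":[[0,0,0],[0,0,0],[0,0,0],[0,0,0],[0,0,0]]}'
python3 -m pendant '{"linear":[[0,-0.2,0],[0,-0.4,0],[0,-0.7,0],[0,-1.1,0],[0.01,-1.6,0]],"turn":[[0,0,0],[0,0,0],[0,0,0],[0,0,0],[0,0,0]]}'
python3 -m pendant '{"linear":[[0,-0.6,0],[0.01,-1.2,0],[0.02,-1.8,0],[0.02,-2.4,0],[0.03,-3,0]],"turn":[[0,0,0],[0,0,0],[0,0,0],[0,0,0],[0,0,0]]}'
cat > chk.py <<'E'
from h import *
s=arm.get_state();i=vision.camera_info('wrist');f=vision.grab_frame('wrist')
h=cv2.cvtColor(f,cv2.COLOR_RGB2HSV); m=cv2.inRange(h,(15,90,120),(28,255,255)); m[:,:100]=0;m[:,450:]=0
k,l,st,c=cv2.connectedComponentsWithStats(m); j=1+np.argmax(st[1:,4]); y=st[j][1]
print(s['t'],s['tool_pos'],st[j]); q=np.where(l[y+5]==j)[0]
z=float(__import__('sys').argv[1]) if len(__import__('sys').argv)>1 else .001
p=ray(i,(q.min()+q.max())/2,y-.5,z);print('front mid',p.round(4),'tool-front',(p[1]-s['tool_pos'][1]).round(4))
E
python3 chk.py
```

```text
t: 15.15
tool_pos: [0.4547, 0.0295, 0.0741]
tool_rot: [-0.0, 0.703, 0.711, -0.002]
wrist_force: [0.8, 0.2, 0.6]
grip_width: 0.0257
gripper_force: 0.0
t: 15.65
tool_pos: [0.4563, 0.0337, 0.0168]
tool_rot: [-0.0, 0.701, 0.713, -0.001]
wrist_force: [-0.2, -0.0, 0.1]
grip_width: 0.0255
gripper_force: 0.0
t: 16.15
tool_pos: [0.457, 0.0181, 0.0176]
tool_rot: [0.0, 0.701, 0.714, 0.0]
wrist_force: [0.3, 0.4, -0.3]
grip_width: 0.0257
gripper_force: 0.3
t: 16.65
tool_pos: [0.4571, -0.0125, 0.0173]
tool_rot: [0.0, 0.701, 0.713, -0.0]
wrist_force: [0.1, 0.3, -0.0]
grip_width: 0.0256
gripper_force: 0.3
16.65 [ 0.45707983 -0.01247355  0.01730982] [  188   115   175   151 23095]
front mid [0.4548 0.056  0.001 ] tool-front 0.0685
```

```bash
for k in 1 2 3 4; do python3 -m pendant '{"linear":[[0.01,-0.6,0],[0.02,-1.3,0],[0.03,-2,0],[0.04,-2.7,0],[0.05,-3.4,0]],"turn":[[0,0,0],[0,0,0],[0,0,0],[0,0,0],[0,0,0]]}' | tr '\n' ' '; echo; done
python3 chk.py
```

```text
t: 17.2 tool_pos: [0.4576, -0.0466, 0.0174] tool_rot: [0.0, 0.701, 0.713, 0.0] wrist_force: [0.6, 0.3, 0.5] grip_width: 0.0253 gripper_force: 0.3 
t: 17.7 tool_pos: [0.4581, -0.0805, 0.0173] tool_rot: [0.0, 0.701, 0.713, 0.0] wrist_force: [-0.2, 1.7, -0.2] grip_width: 0.0252 gripper_force: 0.3 
t: 18.2 tool_pos: [0.4586, -0.1144, 0.0173] tool_rot: [0.0, 0.701, 0.713, 0.0] wrist_force: [0.8, 0.7, -0.6] grip_width: 0.0253 gripper_force: 0.3 
t: 18.7 tool_pos: [0.4591, -0.1485, 0.0173] tool_rot: [0.0, 0.701, 0.713, 0.0] wrist_force: [-0.1, 0.7, 0.2] grip_width: 0.0255 gripper_force: 0.3 
18.7 [ 0.45911344 -0.14846865  0.01733411] [  188   115   175   150 23016]
front mid [ 0.4568 -0.08    0.001 ] tool-front 0.0685
```

```bash
python3 -m pendant '{"linear":[[0,-0.6,0],[0,-1.2,0.1],[0,-1.8,0.2],[0.01,-2.4,0.3],[0.02,-3,0.3]],"turn":[[0,0,0],[0,0,0],[0,0,0],[0,0,0],[0,0,0]]}' | tr '\n' ' '; echo
python3 -m pendant '{"linear":[[0,-0.4,0.1],[0,-0.8,0.2],[0,-1.2,0.3],[0.01,-1.6,0.3],[0.02,-2,0.3]],"turn":[[0,0,0],[0,0,0],[0,0,0],[0,0,0],[0,0,0]]}' | tr '\n' ' '; echo
python3 chk.py .004
```

```text
t: 19.25 tool_pos: [0.4594, -0.1784, 0.0205] tool_rot: [0.0, 0.701, 0.713, 0.0] wrist_force: [0.1, 0.3, -0.5] grip_width: 0.0258 gripper_force: 0.3 
t: 19.75 tool_pos: [0.4596, -0.1981, 0.0234] tool_rot: [0.0, 0.701, 0.714, 0.0] wrist_force: [0.1, 0.9, -0.2] grip_width: 0.0257 gripper_force: 0.3 
19.75 [ 0.45962534 -0.19808862  0.02339898] [  164    96   220   200 32617]
front mid [ 0.4569 -0.1209  0.004 ] tool-front 0.0771
```

```bash
cat > asc.py <<'E'
from h import *
f=vision.grab_frame('wrist');h=cv2.cvtColor(f,cv2.COLOR_RGB2HSV).astype(int)
def ch(p):
    H,S,V=p
    if V<50: return '#'
    if S>80 and 14<=H<=29: return 'b' if V>120 else 'd'
    if S>60 and 50<=H<=95: return 'g'
    if S<45 and 105<=H<=150: return 'm'
    return '.'
for r in range(60,400,8): print(r,''.join(ch(h[r,c]) for c in range(130,430,4)))
print(h[320,280],h[330,240],arm.get_state()['tool_pos'])
E
python3 asc.py
```

```text
60 ...........................................................................
68 ...........................................................................
76 ...........................................................................
84 ...........................................................................
92 ...........................................................................
100 ............bbbbbbbbbbbbbbbbbbbbbbbbbbbbbbbbbbbbbbbbbbbbbbbbb..............
108 ............bbbbbbbbbbbbbbbbbbbbbbbbbbbbbbbbbbbbbbbbbbbbbbbbb..............
116 ...........ddbbbbbbbbbbbbbbbbbbbbbbbbbbbbbbbbbbbbbbbbbbbbbbbdd.............
124 ..........ddddbbbbbbbbbbbbbbbbbbbbbbbbbbbbbbbbbbbbbbbbbbbbbdddd............
132 .........bbdddbbbbbbbbbbbbbbbbbbbbbbbbbbbbbbbbbbbbbbbbbbbbbddbbb...........
140 .........bbdddbbbbbbbbbbbbbbbbbbbbbbbbbbbbbbbbbbbbbbbbbbbbbddbbb...........
148 .........bbddddbbbbbbbbbbbbbbbbbbbbbbbbbbbbbbbbbbbbbbbbbbbdddbbb...........
156 .........bbddddbbbbbbbbbbbbbbbbbbbbbbbbbbbbbbbbbbbbbbbbbbbdddbbb...........
164 .........bbdddddbbbbbbbbbbbbbbbbbbbbbbbbbbbbbbbbbbbbbbbbbbddd
[... 1697 characters left out ...]
0 #############m.#############....................#############m.############
348 #######mm.mmmmm############......................############m.mmmmmm######
356 #####.mmmmmmmm#############......................#############mmmmmmmmm####
364 ##.mmmmmmmm.mm######m######......................######m######.mmmmmmmmmm.#
372 ...#mmm.mmmmmm#############......................#############m.mmmmmmmm#..
380 ####m..mmmm#####################...mmmmmmmm.#####################m.mmmmm###
388 ############.######mm##################################mm######g###########
396 ##########...######m####################################m######gg.#########
[ 30   1 174] [ 8 17 60] [ 0.45962256 -0.19859886  0.02343054]
```

```bash
python3 -m pendant '{"linear":[[0,0.3,0],[0,0.6,0],[0,1,0],[0,1.5,0],[0,1.5,0]],"turn":[[0,0,0],[0,0,0],[0,0,0],[0,0,0],[0,0,0]]}' | tr '\n' ' '; echo
python3 -m pendant '{"linear":[[0,0,-0.1],[0,0,-0.3],[0,0,-0.5],[0,0,-0.6],[0,0,-0.6]],"turn":[[0,0,0],[0,0,0],[0,0,0],[0,0,0],[0,0,0]]}' | tr '\n' ' '; echo
python3 asc.py
```

```text
t: 20.35 tool_pos: [0.4594, -0.1817, 0.0231] tool_rot: [-0.0, 0.7, 0.714, 0.0] wrist_force: [0.3, 0.2, 0.4] grip_width: 0.0253 gripper_force: 0.0 
t: 20.85 tool_pos: [0.4593, -0.1828, 0.017] tool_rot: [-0.0, 0.701, 0.713, -0.0] wrist_force: [0.3, 1.2, -0.3] grip_width: 0.0259 gripper_force: 0.2 
60 ...........................................................................
68 ...........................................................................
76 ...........................................................................
84 ...........................................................................
92 ...........................................................................
100 ...........................................................................
108 ...........................................................................
116 ...........................................................................
124 ................bbbbbbbbbbbbbbbbbbbbbbbbbbbbbbbbbbbbbbbbbb.................
132 ................bbbbbbbbbbbbbbbbbbbbbbbbbbbbbbbbbbbbbbbbbb.................
140 ....
[... 1994 characters left out ...]
0 #############mm#############....................#############mm############
348 #######m.mmmmmm############......................############m..mmmmm######
356 #####mmmmmmmmm#############......................#############mmmmmmmmm####
364 ##.#mmmmm.mm.m######.######......................######m######mmmmmmmmmm#.#
372 ...#mmmmmmmmm##############......................#############mmmm.mm.mm#..
380 ####.m.mmmm#####################............#####################mmmmmmm###
388 ############.######m.##################################mm######g###########
396 ##########...######m####################################m#######gg#########
[ 45   3 174] [ 0 13 57] [ 0.45934045 -0.18285288  0.01713799]
```

```bash
for z in 1 2; do python3 -m pendant '{"linear":[[0,0.1,-0.05],[0,0.1,-0.1],[0,0.1,-0.15],[0,0.1,-0.2],[0,0.1,-0.2]],"turn":[[0,0,0],[0,0,0],[0,0,0],[0,0,0],[0,0,0]]}' | tr '\n' ' '; echo; done
```

```text
t: 21.4 tool_pos: [0.4595, -0.1819, 0.0153] tool_rot: [0.0, 0.701, 0.713, 0.0] wrist_force: [-0.0, -0.6, -1.2] grip_width: 0.0255 gripper_force: 0.0 
t: 21.9 tool_pos: [0.4595, -0.1809, 0.0133] tool_rot: [-0.0, 0.701, 0.713, -0.0] wrist_force: [-0.8, -0.5, 0.2] grip_width: 0.0257 gripper_force: 0.0
```

```bash
for z in 1 2; do python3 -m pendant '{"linear":[[0,0,-0.05],[0,0,-0.1],[0,0,-0.15],[0,0,-0.2],[0,0,-0.2]],"turn":[[0,0,0],[0,0,0],[0,0,0],[0,0,0],[0,0,0]]}' | tr '\n' ' '; echo; done
```

```text
t: 22.4 tool_pos: [0.4595, -0.1808, 0.0113] tool_rot: [-0.0, 0.701, 0.713, -0.0] wrist_force: [0.0, -1.0, 0.8] grip_width: 0.0257 gripper_force: 0.0 
t: 22.9 tool_pos: [0.4595, -0.1808, 0.0093] tool_rot: [-0.0, 0.701, 0.713, 0.0] wrist_force: [-0.2, -0.7, 0.3] grip_width: 0.0255 gripper_force: 0.0
```

```bash
for z in 1 2; do python3 -m pendant '{"linear":[[0,0,-0.05],[0,0,-0.1],[0,0,-0.15],[0,0,-0.2],[0,0,-0.2]],"turn":[[0,0,0],[0,0,0],[0,0,0],[0,0,0],[0,0,0]]}' | tr '\n' ' '; echo; done
```

```text
t: 23.4 tool_pos: [0.4595, -0.1808, 0.0073] tool_rot: [-0.0, 0.701, 0.713, -0.0] wrist_force: [-0.1, -0.4, -0.7] grip_width: 0.0259 gripper_force: 0.0 
t: 23.9 tool_pos: [0.4595, -0.1808, 0.0053] tool_rot: [-0.0, 0.701, 0.714, 0.0] wrist_force: [0.1, 0.1, -0.6] grip_width: 0.0256 gripper_force: 0.0
```

```bash
for z in 1 2; do python3 -m pendant '{"linear":[[0,0,-0.05],[0,0,-0.1],[0,0,-0.15],[0,0,-0.15],[0,0,-0.15]],"turn":[[0,0,0],[0,0,0],[0,0,0],[0,0,0],[0,0,0]]}' | tr '\n' ' '; echo; done
```

```text
t: 24.4 tool_pos: [0.4595, -0.1809, 0.0038] tool_rot: [0.0, 0.701, 0.713, 0.0] wrist_force: [0.1, 0.2, -0.3] grip_width: 0.0258 gripper_force: 0.0 
t: 24.9 tool_pos: [0.4595, -0.1809, 0.0023] tool_rot: [0.0, 0.701, 0.713, 0.0] wrist_force: [-0.5, -0.2, 0.1] grip_width: 0.0258 gripper_force: 0.0
```

```bash
python3 -m pendant '{"linear":[[0,0,0.5],[0,0,1],[0,0,1.5],[0,0,1.9],[0,0,1.9]],"turn":[[0,0,0],[0,0,0],[0,0,0],[0,0,0],[0,0,0]]}' | tr '\n' ' '; echo
python3 -m pendant '{"linear":[[0,0,0],[0,0,0],[0,0,0],[0,0,0],[0,0,0]],"turn":[[0,0,0],[0,0,0],[0,0,0],[0,0,0],[0,0,0]]}' -1 20 | tr '\n' ' '; echo
for z in 1 2; do python3 -m pendant '{"linear":[[0,0,-0.05],[0,0,-0.1],[0,0,-0.15],[0,0,-0.2],[0,0,-0.2]],"turn":[[0,0,0],[0,0,0],[0,0,0],[0,0,0],[0,0,0]]}' | tr '\n' ' '; echo; done
```

```text
t: 25.4 tool_pos: [0.4602, -0.1811, 0.0222] tool_rot: [0.001, 0.701, 0.713, 0.0] wrist_force: [0.4, 0.2, -0.3] grip_width: 0.026 gripper_force: 0.0 
t: 25.9 tool_pos: [0.4594, -0.1808, 0.0212] tool_rot: [-0.0, 0.701, 0.713, -0.0] wrist_force: [1.0, -0.6, -1.4] grip_width: -0.0 gripper_force: 0.0 
t: 26.4 tool_pos: [0.4595, -0.1808, 0.0193] tool_rot: [-0.0, 0.701, 0.713, -0.0] wrist_force: [-0.1, -0.8, 0.5] grip_width: 0.0003 gripper_force: 0.0 
t: 26.9 tool_pos: [0.4595, -0.1808, 0.0173] tool_rot: [-0.0, 0.701, 0.713, 0.0] wrist_force: [-0.4, 0.4, -0.3] grip_width: 0.0001 gripper_force: 0.0
```

```bash
for z in 1 2 ; do python3 -m pendant '{"linear":[[0,0,-0.05],[0,0,-0.1],[0,0,-0.15],[0,0,-0.15],[0,0,-0.15]],"turn":[[0,0,0],[0,0,0],[0,0,0],[0,0,0],[0,0,0]]}' | tr '\n' ' '; echo; done
```

```text
t: 27.4 tool_pos: [0.4595, -0.1809, 0.0158] tool_rot: [0.0, 0.701, 0.713, 0.0] wrist_force: [0.1, 0.3, -0.6] grip_width: 0.0001 gripper_force: 0.0 
t: 27.9 tool_pos: [0.4595, -0.1809, 0.0143] tool_rot: [0.0, 0.701, 0.713, 0.0] wrist_force: [-0.2, -0.6, 0.4] grip_width: -0.0001 gripper_force: 0.0
```

```bash
python3 -m pendant '{"linear":[[0,-0.3,0.05],[0,-0.6,0.1],[0,-0.9,0.15],[0,-1.2,0.2],[0,-1.5,0.2]],"turn":[[0,0,0],[0,0,0],[0,0,0],[0,0,0],[0,0,0]]}' | tr '\n' ' '; echo
python3 -m pendant '{"linear":[[0,-0.3,0.05],[0,-0.6,0.1],[0,-0.9,0.15],[0,-1.2,0.2],[0,-1.5,0.2]],"turn":[[0,0,0],[0,0,0],[0,0,0],[0,0,0],[0,0,0]]}' | tr '\n' ' '; echo
python3 asc.py
```

```text
t: 28.4 tool_pos: [0.4595, -0.1961, 0.0164] tool_rot: [-0.0, 0.701, 0.713, 0.0] wrist_force: [-0.2, 1.6, -0.1] grip_width: -0.0 gripper_force: 0.7 
t: 28.9 tool_pos: [0.4596, -0.2113, 0.0184] tool_rot: [0.0, 0.701, 0.713, 0.0] wrist_force: [-0.7, 0.6, -0.2] grip_width: -0.0002 gripper_force: 0.3 
60 ...........................................................................
68 ...........................................................................
76 ...........................................................................
84 ...........................................................................
92 ...........................................................................
100 ...........................................................................
108 ...........................................................................
116 .............bbbbbbbbbbbbbbbbbbbbbbbbbbbbbbbbbbbbbbbbbbbbbbbb..............
124 .............bbbbbbbbbbbbbbbbbbbbbbbbbbbbbbbbbbbbbbbbbbbbbbbb..............
132 ............dddbbbbbbbbbbbbbbbbbbbbbbbbbbbbbbbbbbbbbbbbbbbbddd.............
140 ...
[... 1995 characters left out ...]
0 .################m###################..####################################
348 ############mm##mmmm..#############m#..#m#############mmmmmm###############
356 #########m#m#.mmmmmmm##############m#..#m##############mmmmmmmm############
364 #####mm###...#m.mmmm######m#########....#########m######mmmmmm.gg.#########
372 ###m#mmmg..###mmmm.#################mmmm#################.mmmm###gg.#######
380 ###mm##g#######mmmm##############m##mmmm##m##############.mmm#######.#m####
388 ###mm###################mm########################m.##################m####
396 m###m##############################################m#######################
[15 23 68] [130  27  28] [ 0.45959059 -0.21193604  0.01848352]
```

Run:
```python
from h import *
import pickle
i,f=pickle.load(open('w4.pkl','rb')); i=dict(i);P=np.array(i['pose']).copy()
P[:3,3]+=np.array([.45876,-.21231,.02426])-np.array([.45901,-.16442,.02188]); i['pose']=P
s=.7
for n,a,b,z in [('dock front',(250,286),(534,286),.002),('med front',(267,313),(518,313),.0045),('dock wall front top',(207,320),(578,320),.05)]:
    A,B=ray(i,a[0]*s,a[1]*s,z),ray(i,b[0]*s,b[1]*s,z);print(n,A.round(4),B.round(4))
i=vision.camera_info('wrist'); P=np.array(i['pose']);print(P[:3,3])
f=vision.grab_frame('wrist');h=cv2.cvtColor(f,cv2.COLOR_RGB2HSV); m=cv2.inRange(h,(14,80,120),(29,255,255))
r=[np.where(m[:,c])[0] for c in(200,240,280,320,350)];print([q.min() for q in r])
y=r[2].min(); q=np.where(m[y+3,150:420])[0]+150; print('front edge',y,q.min(),q.max())
for z in(.002,.01,.02): A,B=ray(i,q.min(),y,z),ray(i,q.max(),y,z);print(z,A.round(4),B.round(4),(B-A)[0].round(4))
```

```text
dock front [ 0.4041 -0.1888  0.002 ] [ 0.5099 -0.1872  0.002 ]
med front [ 0.4105 -0.1985  0.0045] [ 0.5042 -0.197   0.0045]
dock wall front top [ 0.4062 -0.1841  0.05  ] [ 0.5093 -0.1826  0.05  ]
[ 0.45960995 -0.13422761  0.17360626]
[np.int64(111), np.int64(111), np.int64(112), np.int64(112), np.int64(112)]
front edge 112 182 370
0.002 [ 0.4133 -0.143   0.002 ] [ 0.5028 -0.1415  0.002 ] 0.0895
0.01 [ 0.4154 -0.1426  0.01  ] [ 0.5008 -0.1412  0.01  ] 0.0853
0.02 [ 0.4181 -0.1421  0.02  ] [ 0.4983 -0.1408  0.02  ] 0.0801
```

```bash
cat > fr.py <<'E'
from h import *
import sys
i=vision.camera_info('wrist');s=arm.get_state();f=vision.grab_frame('wrist');h=cv2.cvtColor(f,cv2.COLOR_RGB2HSV); m=cv2.inRange(h,(14,80,120),(29,255,255))
y=int(np.median([np.where(m[:,c])[0].min() for c in(220,240,280,320)])); q=np.where(m[y+3,150:420])[0]+150
best=min(np.arange(0,.04,.0005),key=lambda z:abs((ray(i,q.max()+.5,y,z)-ray(i,q.min()-.5,y,z))[0]-.0835))
p=(ray(i,q.max(),y-.5,best)+ray(i,q.min(),y-.5,best))/2
print('t',s['t'],'tool',s['tool_pos'].round(4),'front z~',best,'mid',p.round(4))
d=cv2.cvtColor(f,cv2.COLOR_RGB2HSV)[:,:,2]; print('col V 225:',d[200:320:6,225],'col 340',d[200:320:6,340])
E
python3 -m pendant '{"linear":[[0,0.4,0],[0,0.8,0],[0,1.2,0],[0,1.5,0],[0,1.5,0]],"turn":[[0,0,0],[0,0,0],[0,0,0],[0,0,0],[0,0,0]]}' | tr '\n' ' '; echo
python3 fr.py; python3 asc.py | sed -n '4,34p'
```

```text
t: 29.5 tool_pos: [0.4596, -0.1951, 0.0183] tool_rot: [-0.0, 0.7, 0.714, 0.0] wrist_force: [0.4, 0.0, 0.2] grip_width: 0.0001 gripper_force: 0.0 
t 29.5 tool [ 0.4596 -0.1951  0.0183] front z~ 0.0 mid [ 0.4581 -0.1396  0.    ]
col V 225: [202 196 198 200 200 202 199 203 201 200 198 198 200 197 197 198  99  99
 103 102] col 340 [195 197 199 200 196 197 202 199 197 197 197 198 198 193 192 188  98  99
 101 104]
84 ...........................................................................
92 ...........................................................................
100 ...........................................................................
108 ...........................................................................
116 ...........................................................................
124 ...........................................................................
132 ...........................................................................
140 ...........................................................................
148 ................bbbbbbbbbbbbbbbbbbbbbbbbbbbbbb
[... 1089 characters left out ...]
dddbbbbbbbbbbbbbbbb...##...bbbbbbbbbbbbbddddbb.gggggg.......
268 ...gggggggg.bbddddbbbbbbbbbbbbb###...##...###bbbbbbbbbbddddbb.ggggggg......
276 ...gggggggg.bbddddd.bbbbbbbbbb####...##...####bbbbbbbbbddddbbggggggg.......
284 ...ggggggg..bbddddd.bbbbbbbbb####....##....###dbbbbbbm.ddddbb.gggggg.......
292 ...ggggggg..bbddddddddddddddd####....##....####bbbbbbddddddbb.gggggg.......
300 ...ggggggg..bbddddddddddddddd######......######ddddddddddddbb.gggggg.......
308 ...gggggg...bbd#####ddddddd###.m.####..####mm.###ddddddd####..gggggg.......
316 ...gggggg..###########d##############..##############d###########ggg.......
324 ...ggggg#############################..#############################.......
```

```bash
python3 -m pendant '{"linear":[[0,-0.5,0.05],[0,-1,0.05],[0,-1.4,0.05],[0,-1.9,0.05],[0.01,-2.4,0.05]],"turn":[[0,0,0],[0,0,0],[0,0,0],[0,0,0],[0,0,0]]}' | tr '\n' ' '; echo
python3 fr.py
```

```text
t: 30.1 tool_pos: [0.4595, -0.2204, 0.0188] tool_rot: [-0.0, 0.701, 0.713, 0.0] wrist_force: [0.4, 0.7, -0.3] grip_width: 0.0002 gripper_force: 0.3 
t 30.1 tool [ 0.4595 -0.2204  0.0188] front z~ 0.002 mid [ 0.4573 -0.1538  0.002 ]
col V 225: [205 206 208 202 207 209 209 206 203 206 205 202 132 108 107 111 111 110
 100 208] col 340 [204 204 202 201 201 204 203 206 201 200 203 201 142 109 106 112 109 108
 100 207]
```

```bash
for k in 1 2; do python3 -m pendant '{"linear":[[0,-0.5,0],[0,-1,0],[0,-1.5,0.02],[0.01,-2,0.04],[0.02,-2.5,0.05]],"turn":[[0,0,0],[0,0,0],[0,0,0],[0,0,0],[0,0,0]]}' | tr '\n' ' '; echo; done
python3 fr.py
```

```text
t: 30.65 tool_pos: [0.4598, -0.2453, 0.0193] tool_rot: [0.0, 0.701, 0.713, 0.0] wrist_force: [0.6, 0.3, -0.6] grip_width: -0.0003 gripper_force: 0.2 
t: 31.15 tool_pos: [0.46, -0.2703, 0.0199] tool_rot: [0.0, 0.701, 0.713, 0.0] wrist_force: [-0.3, -0.8, -0.3] grip_width: -0.0 gripper_force: 0.2 
t 31.15 tool [ 0.46   -0.2703  0.0199] front z~ 0.001 mid [ 0.4577 -0.2043  0.001 ]
col V 225: [218 221 221 215 220 222 223 219 216 220 218 215 111 118 118 119 123 119
 161 223] col 340 [217 217 216 214 214 217 217 220 215 215 217 214 111 121 117 118 118 119
 158 219]
```

```bash
for k in 1 2; do python3 -m pendant '{"linear":[[0,-0.2,0],[0,-0.4,0],[0,-0.6,0],[0,-0.8,0],[0.01,-1,0]],"turn":[[0,0,0],[0,0,0],[0,0,0],[0,0,0],[0,0,0]]}' | tr '\n' ' '; echo; done
python3 fr.py
```

```text
t: 31.7 tool_pos: [0.4602, -0.2799, 0.0199] tool_rot: [0.0, 0.701, 0.714, 0.0] wrist_force: [0.9, 0.8, -0.2] grip_width: 0.0002 gripper_force: 0.3 
t: 32.2 tool_pos: [0.4603, -0.2896, 0.0198] tool_rot: [-0.0, 0.701, 0.714, 0.0] wrist_force: [-0.2, 1.5, 1.7] grip_width: -0.0004 gripper_force: 1.2 
t 32.2 tool [ 0.4603 -0.2896  0.0198] front z~ 0.002 mid [ 0.4582 -0.2225  0.002 ]
col V 225: [220 223 224 219 221 223 222 221 220 222 219 217 119 123 121 121 123 122
 174 228] col 340 [219 219 218 216 216 219 218 221 216 217 219 216 116 123 119 120 121 121
 149 220]
```

```bash
python3 -m pendant '{"linear":[[0,-0.15,0],[0,-0.3,0],[0,-0.4,0],[0,-0.5,0],[0,-0.5,0]],"turn":[[0,0,0],[0,0,0],[0,0,0],[0,0,0],[0,0,0]]}' | tr '\n' ' '; echo
python3 -m pendant '{"linear":[[0,-0.05,0],[0,-0.1,0],[0,-0.15,0],[0,-0.2,0],[0,-0.25,0]],"turn":[[0,0,0],[0,0,0],[0,0,0],[0,0,0],[0,0,0]]}' | tr '\n' ' '; echo
python3 fr.py
```

```text
t: 32.75 tool_pos: [0.4602, -0.2944, 0.0198] tool_rot: [-0.0, 0.701, 0.714, 0.0] wrist_force: [0.4, 4.2, 1.6] grip_width: 0.0002 gripper_force: 2.0 
t: 33.25 tool_pos: [0.4602, -0.2944, 0.0198] tool_rot: [-0.002, 0.7, 0.714, 0.001] wrist_force: [-1.8, 9.0, 6.7] grip_width: -0.0002 gripper_force: 4.8 
t 33.25 tool [ 0.4602 -0.2944  0.0198] front z~ 0.0025 mid [ 0.4575 -0.2277  0.0025]
col V 225: [220 222 223 217 221 224 224 221 220 223 220 217 116 123 120 122 123 123
 169 225] col 340 [218 219 219 217 216 218 218 220 216 219 219 216 118 123 118 120 121 120
 173 226]
```

```bash
python3 -m pendant '{"linear":[[0,0.4,0],[0,0.7,1.5],[0,0.7,6],[0,0.7,10.5],[0,0.7,15]],"turn":[[0,0,0],[0,0,0],[0,0,0],[0,0,0],[0,0,0]]}' | tr '\n' ' '; echo
python3 -m pendant '{"linear":[[0,0,4.5],[0,-1,8.5],[0,-5,10],[0,-9.5,10],[0,-14,10]],"turn":[[0,0,0],[0,0,0],[0,0,0],[0,0,0],[0,0,0]]}' | tr '\n' ' '; echo
python3 -m pendant '{"linear":[[0,-3.4,0],[0,-3.4,-2],[0,-3.4,-5],[0,-3.4,-8],[0,-3.4,-8]],"turn":[[0,0,0],[0,0,0],[0,0,0],[0,0,0],[0,0,0]]}' | tr '\n' ' '; echo
python3 - <<'E'
from h import *
P=[]
for n in('scene','side'):
    i=vision.camera_info(n);f=vision.grab_frame(n);h=cv2.cvtColor(f,cv2.COLOR_RGB2HSV)
    m=cv2.inRange(h,(0,180,120),(5,255,255))|cv2.inRange(h,(175,180,120),(180,255,255)); m[:, :330]=0
    k,l,s,c=cv2.connectedComponentsWithStats(m)
    for j in range(1,k):
        if s[j][4]>30: print(n,s[j],c[j].round(1),ray(i,*c[j],.187).round(3))
    print('expected knob',proj(i,[.461,-.4245,.187]).round(1))
E
```

```text
t: 33.8 tool_pos: [0.4599, -0.2919, 0.1726] tool_rot: [0.001, 0.701, 0.713, -0.0] wrist_force: [0.4, -0.6, 0.2] grip_width: -0.0002 gripper_force: 0.0 
t: 34.3 tool_pos: [0.4602, -0.4332, 0.2726] tool_rot: [0.003, 0.701, 0.713, -0.0] wrist_force: [0.3, 0.1, 0.2] grip_width: -0.0001 gripper_force: 0.0 
t: 34.8 tool_pos: [0.4577, -0.4632, 0.1865] tool_rot: [-0.003, 0.701, 0.713, -0.001] wrist_force: [0.1, 1.2, -0.0] grip_width: -0.0001 gripper_force: 0.0 
scene [437 257  13  12 129] [443.  262.6] [ 0.462 -0.423  0.187]
expected knob [443.1 263.3]
side [390 270  11  10  84] [394.9 274.5] [ 0.464 -0.422  0.187]
expected knob [394.4 275.8]
```

```bash
python3 -m pendant '{"linear":[[0.1,1.2,0.2],[0.2,2.4,0.4],[0.3,3.6,0.5],[0.3,4.5,0.6],[0.3,5.3,0.6]],"turn":[[0,0,0],[0,0,0],[0,0,0],[0,0,0],[0,0,0]]}' | tr '\n' ' '; echo
python3 -m pendant '{"linear":[[0,1.2,0],[0,2.4,-0.2],[0,3.4,-0.5],[0,5,-1],[0,6.4,-1.7]],"turn":[[0,0,0],[0,0,0],[0,0,0],[0,0,0],[0,0,0]]}' | tr '\n' ' '; echo
python3 -m pendant '{"linear":[[0,0.8,-0.5],[0,1.6,-1.1],[0,1.6,-1.1],[0,0.8,0.5],[0,0.6,3.5]],"turn":[[0,0,0],[0,0,0],[0,0,0],[0,0,0],[0,0,0]]}' | tr '\n' ' '; echo
cat > kn.py <<'E'
from h import *
from scipy.optimize import least_squares
obs={}
for n in('scene','side'):
    i=vision.camera_info(n);f=vision.grab_frame(n);h=cv2.cvtColor(f,cv2.COLOR_RGB2HSV)
    m=cv2.inRange(h,(0,180,120),(5,255,255))|cv2.inRange(h,(175,180,120),(180,255,255)); m[:, :330]=0; m[:200]=0
    k,l,s,c=cv2.connectedComponentsWithStats(m)
    if k<2: print(n,'none'); continue
    j=1+np.argmax(s[1:,4]); obs[n]=c[j]
    th=np.linspace(0,2,201);e=[np.linalg.norm(proj(i,[.461,-.388+.128*np.cos(t),.064+.128*np.sin(t)])-c[j]) for t in th]
    print(n,s[j],'theta',th[np.argmin(e)].round(2),'err px',min(e).round(1))
print(arm.get_state()['tool_pos'],arm.get_state()['t'])
E
python3 kn.py
```

```text
t: 35.4 tool_pos: [0.4638, -0.4101, 0.1965] tool_rot: [0.0, 0.7, 0.714, 0.0] wrist_force: [0.1, 0.4, 0.7] grip_width: -0.0 gripper_force: 0.0 
t: 35.9 tool_pos: [0.4633, -0.3459, 0.1784] tool_rot: [-0.0, 0.701, 0.714, 0.0] wrist_force: [-0.1, -0.4, -0.1] grip_width: 0.0001 gripper_force: 0.0 
t: 36.4 tool_pos: [0.4616, -0.3416, 0.2124] tool_rot: [-0.002, 0.701, 0.713, -0.001] wrist_force: [-0.7, -0.1, 0.0] grip_width: 0.0002 gripper_force: 0.0 
scene [437 257  13  12 129] theta 1.85 err px 0.5
side [390 270  10  10  79] theta 1.84 err px 1.2
[ 0.46498627 -0.34460734  0.21788599] 36.5
```

Run:
```python
from h import *
print(arm.tip_reach)
s=arm.get_state();t=s['tool_pos'];print(t)
for n in('scene','side'):
    i=vision.camera_info(n);f=vision.grab_frame(n); 
    for dz in(-.03,-.011,0,.02): print(dz,proj(i,t+[0,0,dz]).round(0))
    c=proj(i,t).astype(int); h=cv2.cvtColor(f,cv2.COLOR_RGB2HSV).astype(int)
    for r in range(c[1]-40,c[1]+36,3): print(r,''.join('#' if h[r,q,2]<60 else ('r' if h[r,q,1]>180 and (h[r,q,0]<6 or h[r,q,0]>174) else ('g' if h[r,q,1]>70 and 50<h[r,q,0]<95 else '.')) for q in range(c[0]-50,min(559,c[0]+60),2)))
```

```text
0.011
[ 0.46498627 -0.34460734  0.21788599]
-0.03 [411. 236.]
-0.011 [412. 229.]
0 [413. 225.]
0.02 [415. 217.]
184 ........................#################..............
187 ........................################...............
190 ................#.......###############................
193 ................#....#..##############.................
196 .................#######.############..................
199 ...................###############.....................
202 ....................#############......................
205 ......................########.........................
208 ........................#####..........................
211 ........................####...........................
214 .......................####............................
217 ........................###............................
220 .........................##............................
223 .......................................................
226 .......................................................
229 .......................................................
232 ........................
[... 1499 characters left out ...]
........................................
242 .......................................................
245 .......................................................
248 .......................................................
251 .......................................................
254 .......................................................
257 .......................................................
260 .......................................................
263 .......................................................
266 .......................................................
269 .......................................................
272 ..................................rr.rr................
```

```bash
python3 -m pendant '{"linear":[[-0.2,-3,3],[-0.2,-7.5,3.5],[-0.2,-12,3.5],[-0.2,-12.2,0],[-0.2,-12.2,-3.5]],"turn":[[0,0,0],[0,0,0],[0,0,0],[0,0,0],[0,0,0]]}' | tr '\n' ' '; echo
python3 -m pendant '{"linear":[[0,0,-0.8],[0,1,-0.8],[0,2.2,-0.8],[0,3.4,-0.8],[0,4.6,-0.8]],"turn":[[0,0,0],[0,0,0],[0,0,0],[0,0,0],[0,0,0]]}' | tr '\n' ' '; echo
python3 kn.py
```

```text
t: 37.1 tool_pos: [0.4601, -0.4659, 0.1775] tool_rot: [0.001, 0.702, 0.712, -0.001] wrist_force: [1.1, -0.5, -1.2] grip_width: 0.0003 gripper_force: 0.0 
t: 37.6 tool_pos: [0.4622, -0.4168, 0.1729] tool_rot: [0.002, 0.7, 0.714, 0.0] wrist_force: [0.3, -1.4, 0.9] grip_width: 0.0001 gripper_force: 0.6 
scene [424 246  13  12 113] theta 1.62 err px 0.6
side [379 257   7  11  57] theta 1.56 err px 0.4
[ 0.46263284 -0.41470063  0.17199333] 37.7
```

```bash
python3 -m pendant '{"linear":[[0,1.2,0],[0,2.6,0],[0,4,-0.3],[0,5.5,-0.8],[0,7,-1.5]],"turn":[[0,0,0],[0,0,0],[0,0,0],[0,0,0],[0,0,0]]}' | tr '\n' ' '; echo
python3 -m pendant '{"linear":[[0,0.8,-0.5],[0,1.6,-1.1],[0,2.4,-1.8],[0,3.2,-2.6],[0,3.2,-2.6]],"turn":[[0,0,0],[0,0,0],[0,0,0],[0,0,0],[0,0,0]]}' | tr '\n' ' '; echo
python3 kn.py
```

```text
t: 38.2 tool_pos: [0.4613, -0.3457, 0.1554] tool_rot: [0.0, 0.701, 0.714, 0.0] wrist_force: [-1.1, 0.2, 0.5] grip_width: -0.0 gripper_force: 0.4 
t: 38.7 tool_pos: [0.4606, -0.3135, 0.1283] tool_rot: [-0.001, 0.7, 0.714, -0.0] wrist_force: [-0.1, -1.1, -0.2] grip_width: -0.0002 gripper_force: 0.0 
scene [379 233  11  10  79] theta 0.66 err px 0.3
side [348 250   4   7  16] theta 0.64 err px 2.0
[ 0.46109447 -0.31512839  0.129507  ] 38.8
```

```bash
python3 -m pendant '{"linear":[[0,-0.8,1],[0,-0.8,4],[0,-0.8,5.2],[0,2,5.2],[0,4,5.2]],"turn":[[0,0,0],[0,0,0],[0,0,0],[0,0,0],[0,0,0]]}' | tr '\n' ' '; echo
python3 -m pendant '{"linear":[[0,0.2,-2],[0,0.4,-4],[0,0.8,-6],[0,1.2,-7.5],[0,1.5,-8.5]],"turn":[[0,0,0],[0,0,0],[0,0,0],[0,0,0],[0,0,0]]}' | tr '\n' ' '; echo
python3 kn.py
```

```text
t: 39.3 tool_pos: [0.4617, -0.2755, 0.183] tool_rot: [0.001, 0.701, 0.713, 0.001] wrist_force: [-0.3, 1.3, -0.5] grip_width: 0.0 gripper_force: 0.0 
t: 39.8 tool_pos: [0.4617, -0.2472, 0.0955] tool_rot: [-0.009, 0.699, 0.715, 0.006] wrist_force: [-1.3, 24.1, 8.4] grip_width: 0.0 gripper_force: 12.8 
scene [369 240  11  11  84] theta 0.31 err px 0.9
side [340 262   8   5  19] theta 0.31 err px 0.8
[ 0.46155394 -0.24690099  0.09482321] 39.9
```

```bash
python3 -m pendant '{"linear":[[0,1,0.5],[0,1,2],[0,1,4.5],[0,-0.5,4.5],[0,-1.6,4.5]],"turn":[[0,0,0],[0,0,0],[0,0,0],[0,0,0],[0,0,0]]}' | tr '\n' ' '; echo
python3 -m pendant '{"linear":[[0,0,-0.8],[0,0,-1.6],[0,0,-2.4],[0,0,-3.2],[0,0.1,-4]],"turn":[[0,0,0],[0,0,0],[0,0,0],[0,0,0],[0,0,0]]}' | tr '\n' ' '; echo
python3 kn.py
```

```text
t: 40.4 tool_pos: [0.462, -0.2781, 0.1433] tool_rot: [0.002, 0.701, 0.713, 0.0] wrist_force: [-1.1, 0.5, -0.3] grip_width: -0.0001 gripper_force: 0.0 
t: 40.9 tool_pos: [0.461, -0.2748, 0.1007] tool_rot: [-0.001, 0.701, 0.714, -0.0] wrist_force: [0.1, 0.7, 1.0] grip_width: 0.0002 gripper_force: 0.3 
scene [368 242  10  10  71] theta 0.26 err px 1.4
side [340 263   3   5  10] theta 0.26 err px 2.6
[ 0.46037833 -0.27439412  0.1002906 ] 41.0
```

```bash
python3 -m pendant '{"linear":[[0,0,-0.6],[0,0,-1.2],[0,0.1,-1.7],[0,0.2,-2.2],[0,0.2,-2.6]],"turn":[[0,0,0],[0,0,0],[0,0,0],[0,0,0],[0,0,0]]}' | tr '\n' ' '; echo
python3 kn.py
```

```text
t: 41.5 tool_pos: [0.4612, -0.2731, 0.0754] tool_rot: [-0.0, 0.701, 0.714, 0.0] wrist_force: [-0.0, 0.3, -0.1] grip_width: 0.0002 gripper_force: 0.2 
scene [366 248   9  11  64] theta 0.08 err px 1.5
side [338 273   1   1   1] theta 0.08 err px 3.8
[ 0.46083156 -0.27316029  0.07523262] 41.6
```

```bash
python3 -m pendant '{"linear":[[0,0,-0.3],[0,0,-0.6],[0,0,-0.9],[0,0,-1.1],[0,0,-1.3]],"turn":[[0,0,0],[0,0,0],[0,0,0],[0,0,0],[0,0,0]]}' | tr '\n' ' '; echo
```

```text
t: 42.1 tool_pos: [0.4612, -0.2734, 0.0627] tool_rot: [0.0, 0.701, 0.713, 0.0] wrist_force: [-0.5, 1.0, 0.6] grip_width: 0.0001 gripper_force: 0.5
```

```bash
python3 -m pendant '{"linear":[[0,0,-0.2],[0,0,-0.3],[0,0,-0.4],[0,0,-0.5],[0,0,-0.6]],"turn":[[0,0,0],[0,0,0],[0,0,0],[0,0,0],[0,0,0]]}' | tr '\n' ' '; python3 kn.py
```

```text
t: 42.6 tool_pos: [0.4631, -0.2766, 0.0594] tool_rot: [0.003, 0.701, 0.713, 0.0] wrist_force: [-0.4, -1.9, 14.7] grip_width: -0.0001 gripper_force: 5.8 scene [365 253   8  10  59] theta 0.0 err px 1.4
side none
[ 0.46310857 -0.27671935  0.05944598] 42.7
```

```bash
python3 -m pendant '{"linear":[[0,0,1],[0,0,4],[0,0.5,8],[0,4,11],[0,8,13]],"turn":[[0,0,0],[0,0,0],[0,0,0],[0,0,0],[0,0,0]]}' | tr '\n' ' '; echo
python3 -m pendant '{"linear":[[0,3,1],[0,6,2],[0,8,2],[0,8,2],[0,8,2]],"turn":[[0,0,0],[0,0,0],[0,0,0],[0,0,0],[0,0,0]]}' | tr '\n' ' '; echo
python3 kn.py
python3 - <<'E'
from h import *
i=vision.camera_info('wrist');f=vision.grab_frame('wrist');h=cv2.cvtColor(f,cv2.COLOR_RGB2HSV).astype(int)
for n,z in(('knob',.064),('dockfront',.002),('medfront',.0045),('brassfront',.0065)):
    pass
L=lambda p:proj(i,p)
for n,p in dict(knob=[.4605,-.26,.064],dockf=[.44,-.188,.003],medf=[.44,-.209,.0055],brassf=[.44,-.2275,.008],hook=[.46,-.298,.06],bbackin=[.44,-.3055,.0435]).items(): print(n,L(p).round(1))
for x in(.44,.445,.475):
    c=[int(round(v)) for v in L([x,-.2,.005])]
    print(x,[(r,*h[r,c[0]]) for r in range(c[1]-12,c[1]+70,2)])
m=((h[:,:,0]<6)|(h[:,:,0]>174))&(h[:,:,1]>180)&(h[:,:,2]>100); k,l,s,cc=cv2.connectedComponentsWithStats(m.astype('uint8'))
print([(s[j],cc[j].round(1)) for j in range(1,k) if s[j][4]>30])
E
```

```text
t: 43.2 tool_pos: [0.4616, -0.1941, 0.1892] tool_rot: [0.001, 0.702, 0.712, 0.001] wrist_force: [0.9, 1.2, 0.3] grip_width: -0.0002 gripper_force: 0.0 
t: 43.7 tool_pos: [0.4609, -0.1136, 0.2067] tool_rot: [-0.0, 0.7, 0.714, -0.0] wrist_force: [-0.4, -0.2, -1.0] grip_width: -0.0001 gripper_force: 0.0 
scene [365 252  10  11  66] theta 0.0 err px 0.9
side none
[ 0.46077741 -0.11471687  0.20663764] 43.8
knob [276.  326.4]
dockf [259.  236.5]
medf [258.9 254.7]
brassf [258.8 270.5]
hook [275.2 354.6]
bbackin [257.2 349.3]
0.44 [(235, np.int64(36), np.int64(22), np.int64(186)), (237, np.int64(74), np.int64(94), np.int64(147)), (239, np.int64(74), np.int64(93), np.int64(150)), (241, np.int64(73), np.int64(95), np.int64(148)), (243, np.int64(73), np.int64(93), np.int64(148)), (245, np.int64(73), np.int64(93), np.int64(148)), (247, np.int64(73), np.int64(93), np.int64(148)), (249, np.int64(73), np.int64(92), np.int64(150)), (251, np.int64(72), np.int64(92), np.int64(150)), (253, np.int64(73), np.int64(78), np.int64(153)), (255, np.int64(125), np.int64(16), np.int64(193)), (257, np.int64(113
[... 4938 characters left out ...]
nt64(18), np.int64(99)), (294, np.int64(20), np.int64(16), np.int64(98)), (296, np.int64(19), np.int64(18), np.int64(116)), (298, np.int64(18), np.int64(16), np.int64(213)), (300, np.int64(13), np.int64(18), np.int64(127)), (302, np.int64(135), np.int64(39), np.int64(26)), (304, np.int64(105), np.int64(18), np.int64(29)), (306, np.int64(105), np.int64(18), np.int64(29)), (308, np.int64(113), np.int64(34), np.int64(30)), (310, np.int64(113), np.int64(33), np.int64(31)), (312, np.int64(105), np.int64(18), np.int64(28)), (314, np.int64(120), np.int64(9), np.int64(30)), (316, np.int64(113), np.int64(35), np.int64(29))]
[(array([ 111,  148,   55,   65, 1593], dtype=int32), array([139.9, 181.2]))]
```

Run:
```python
from h import *
i=vision.camera_info('wrist');f=vision.grab_frame('wrist');h=cv2.cvtColor(f,cv2.COLOR_RGB2HSV).astype(int)
for x in(.422,.428,.488,.494):
    c=int(proj(i,[x,-.23,.008])[0]); b=[r for r in range(230,320) if 14<=h[r,c,0]<=29 and h[r,c,1]>80]
    g=[r for r in range(230,320) if h[r,c,1]<30 and h[r,c,2]>150 and h[r,c,0]>90]
    print(x,'brass',b[:1],'med',g[:1],'pred brass',proj(i,[x,-.2275,.008])[1].round(1),'pred med',proj(i,[x,-.209,.0055])[1].round(1))
    if b: print(ray(i,c,b[0]-.5,.008).round(4))
i=vision.camera_info('scene');f=vision.grab_frame('scene');h=cv2.cvtColor(f,cv2.COLOR_RGB2HSV)
m=cv2.inRange(h,(0,180,120),(5,255,255));m[:,:330]=0;m[:200]=0;M=cv2.moments(m,True);print(M['m10']/M['m00'],M['m01']/M['m00'],[proj(i,[.4605,-.388+.128*np.cos(t),.064+.128*np.sin(t)]).round(1).tolist() for t in(0,.05,.1)])
```

```text
0.422 brass [271] med [254] pred brass 270.2 pred med 254.4
[ 0.421  -0.2278  0.008 ]
0.428 brass [271] med [254] pred brass 270.3 pred med 254.5
[ 0.4278 -0.2277  0.008 ]
0.488 brass [] med [254] pred brass 271.0 pred med 255.2
0.494 brass [] med [254] pred brass 271.1 pred med 255.3
390.2674418604651 274.40697674418607 [[370.1, 256.8], [370.5, 254.8], [370.9, 252.8]]
```

```bash
python3 -c "
from rig import arm
print(arm.get_state()['t'],arm.sign_off())"
```

```text
the job is handed in; nothing more can be done
43.95 None
```

The job was handed in at 43.95 s. Camera measurements put both pans home to within about 1 mm (the brass pan's front edge was read on its left side only) and the keeper lever fully down, but I did not see the hook itself inside the brass pan's back wall. The pans tipped during pushing: the brass pan tipped three times (once the fingers rode over its back wall) and the steel pan apparently once, and each settled flat again. I did not re-check the bystanders' positions, though nothing suggested they had been touched.

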